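# Ease the spring clip off a roto-brush shaft with a wedge

## Robot

A 7-joint arm with a two-finger parallel gripper is mounted at the origin on the work surface. World frame = base frame: x ahead of the robot, y to its left, z up, the work surface at z = 0. Lengths are in m, angles in degrees, forces in N, time in s.
With the tool pointing down it reaches from about 0.425 to 0.95 m from the base axis. Payload 16.7 kg.
Tool frame: the origin (TCP) lies on the centre line of the jaws, within the pads' length; the fingertips stand 8 mm ahead of it and the grasp point (between the pads) lies 11 mm behind it (r.tcp_to_tips is the distance from the TCP to the fingertips, in m); z points along the fingers, x is the direction in which the jaws open and shut, and the axes are right-handed (so a half turn about z gives the same grasp; the last joint's range is limited). The gripper opens to 94 mm and grips with 3 to 60 N. Pads are 16 mm wide; open, the fingers measure 119 mm over their backs; the gripper's body (75 mm by 177 mm) begins 78 mm behind the grasp point.
Start: joints at [-80.357, 24.414, 4.234, 92.017, -1.954, 63.644, -3.845], TCP at [0.211, 0.641, 0.213] pointing down, gripper open.
Joint ranges: [-163.25, 163.25], [-28.42, 122.38], [-70.27, 78.77], [12.13, 141.07], [-58.53, 238.53], [9.26, 117.41], [-156.51, 156.51]. Speed limits (degrees/s): [108.29, 108.29, 136.94, 136.94, 172.46, 172.46, 172.46].

## Interface

Orientations are given as [roll, pitch, yaw] about the fixed x, y, z axes, in that order (R = Rz(yaw) Ry(pitch) Rx(roll)).
In Python, from plant import r gives the robot as it stands.
- The arm moves only by the tool servo_tool, never from a script. Its argument "motion" is a list of rows, each a list of 5 numbers: the shift along the tool's x, y, z in m, then the turn about the tool's z in rad, then the gripper command: -1 is shut, 1 is fully open, values between are in proportion. A call has 1 to 12 rows; each row shifts and turns the commanded pose from where the row before left it, along the tool's axes as they then stand; what a row does not reach is not made up. A row lasts 1/12 s, in which the tool goes at most 41.7 mm and 7.16 degrees, less where a joint would pass 70% of its speed; a pose out of reach is approached as far as the arm can. A call with a gripper value outside its range is refused whole. The fingers move at their own pace and stop on an object; the grip force is fixed at half the most. Time passes only in rows, so rows that do not move let the fingers close. It gives the time, the measured TCP pose, the force and the opening at its end, in the units of the state.
- r.get_state(): the state, without advancing time (a new reading comes with each control period).
- r.snapshot(name): name is "scene" or "top" or "wrist"; returns a dict with "img" (384x512x3 uint8, red, green, blue), "depth" (384x512 float32, m along the optical axis (not along the pixel's ray), 0 where there is no reading), "K" (3x3 intrinsics, pixels), "eye" and "orientation" of the camera in the world. Camera axes: x right, y up, looking along -z (the intrinsics and any distortion apply to the point x, -y, -z); pixel columns grow to the right and rows downward; lengths in m; the calibration is good to about 2 mm. A picture is of the moment at which its call begins.
- r.finish_job(): hands the job in, once; it reports no verdict.
The state is a dict: "time": time; "joint_positions": joint angles; "dq": joint speeds; "tau": joint torques, N m; "tcp_pos": TCP position; "orientation": TCP orientation; "wrist_force": force on the tool from outside, world axes, zero at the start; "ft_torque": the same for the moment, N m; "finger_gap": finger opening in m.
Only numpy, scipy, OpenCV 4.12 (cv2) and the standard library are available. Lean on these libraries where they do the work, as an engineer would, in place of code of your own. Each camera call takes 0.05 s, during which the arm holds its last target.

## Task

The roto-brush shaft stands upright in its bench foot for a drum change. Take the flat-bladed wedge from the rack and slide its thin end down along the shaft, between shaft and clip, gently, until the spring clip has spread and popped out of its notches (never force it hard against clip, shaft or drum, and never take hold of the clip while it is still seated), then put the wedge back upright and fully home in its hole in the rack. Draw the loosened clip off by its tongue, lay it in the steel dish, and leave everything else on the counter and in the rack where it is.

Things in the scene. Friction and masses are not known exactly. Their poses are not given: they have to be found in the camera images.
- wedge_grip (a point): centre of the wooden handle of the wedge, which stands upright, tip down, in one of the rack's two holes (either). Handle 20 mm (x) by 24 mm (y), 62 mm tall, edges rounded, z up; under it a plastic collar 38 x 30 x 5 mm, its underside 35 mm below this point and on the shelf; tip of the blade 90 mm below this point. 70 g; at least 1 mm of play all round in the hole
- wedge_collar (a point): centre of the underside of the wedge's collar, axes as wedge_grip. The 10 mm wide (y) exchangeable blade below it, 55 mm long, is clamped fast anywhere up to 7 mm off centre to +x or -x: not measured, so feel for it. Its +x face is flat and upright, 5.3 mm to +x of the blade's centre line; its -x face slopes: 2 mm thick at the tip, 0.3 mm more per mm up, 10.7 mm from 29 mm up
- spindle_top (a point): centre of the flat upper end of the fixed upright steel shaft, 24 mm in diameter, top 150 mm above the counter. x points from the clip's bridge to the shaft's axis, so bridge and tongue lie on the -x side. The shaft is round for 17.5 mm below its top, then comes the groove with the clip. The black brush drum on the shaft is 80 mm across and ends 61 mm below this point
- shaft_groove (a point): middle of the shaft's groove, 21 mm below its top, 7.5 mm high, axes as spindle_top. On its +y and -y sides it has flats 15 mm apart, each with a V notch 2 mm deep, 5 mm to +x of the axis, for the bumps of the clip's legs. Just under it ends the drum's hub, 36 x 35 mm, slotted 16 mm wide on the -x side down along the shaft to the drum: 36 mm of room for the wedge
- clip_bridge (a point): centre of the bridge of the U-shaped steel spring clip, 16 mm to -x of the shaft's axis, while seated. x points into the U, z up. The bridge is a bar 3 mm thick (x), 22 mm wide (y), 7 mm high (z); between it and the shaft is a gap of 2.5 mm, 16 mm wide between the legs, open above and below, for the wedge's thin end. Tongue to -x, sprung legs to +x past the shaft
- clip_tongue (a point): point to hold on the clip's tongue, a level steel strip 12 mm wide (y) and 4 mm thick with a rolled end, 13 mm to -x of the bridge's centre, same axes; the tongue reaches 12 mm further. On the shaft there is 36 mm of free height below it, down to the drum. Once out of its notches the clip stays on the flats by light friction and is free when drawn 30 mm further to -x
- clip_middle (a point): middle of the clip, 17 mm to +x of the point on the tongue, same axes; the clip is 63 mm long (x), 27 mm wide, 28 g. Wedged away from the shaft it resists with 3 to 8 N of push on the wedge until, after 4 mm, its bumps leave the notches and the push falls below 2 N, with the wedge's tip 12 to 24 mm below the clip's upper face
- slot_a (a point): centre of one of the two oblong holes in the plywood shelf of the wall rack, in the shelf's upper face, 100 to 115 mm above the counter; 29 mm (x) by 17 mm (y), through the 12 mm shelf. The rack's board stands 35 mm beyond it (+x) and rises 30 mm above the shelf; a parked scraper stands in a long slot farther to -y
- slot_b (a point): centre of the other oblong hole, 75 mm to +y of slot_a and like it. One of the two holds the wedge, the other the pin tool
- dish_floor (a point): centre of the inner floor of the open round steel dish, 112 mm across its rim; the floor is about 88 mm across and 3 mm above the counter, the rim 22 mm above the counter
- scraper: clear acrylic scraper, flat plate 60 x 130 x 5 mm, lying on the counter; origin at the centre of its underside
- nylon_brush: black nylon hand brush, 65 x 150 mm, 40 mm high, bristles down; origin at the centre of its underside
- tin: closed round stainless tin with a twist cap, 71 mm across, 64 mm high; origin at the centre of its underside
- wax_block: wax block 45 x 85 x 22 mm; origin at the centre of its underside
- cork_block: rectangular polishing cork 50 x 100 x 28 mm; origin at the centre of its underside
- file: flat steel file 26 x 200 x 5 mm; origin at the centre of its underside
- pin_tool: pin tool standing in the rack's other oblong hole: round waisted wooden handle 28 mm across and 44 mm tall on a round steel collar, steel pin 7 mm thick below; origin at the lower end of the pin, 55 mm below the shelf
There are look-alikes about, which are no part of the job. There is more than one size of the part that bears dish_floor; the job needs the smallest.

How it is judged:
By the outcome, as a careful person would: the job done as asked, in the order asked, and still so for the second after the job is handed in, with the robot touching nothing.
It also fails if it takes over 72 s, if anything falls off the work surface, if the arm or the gripper's body presses on something with over 40 N, if the wrist force passes 120 N, or if a joint passes its speed limit or range.

## Working session

There is one attempt and no reset: what is moved stays moved. The work goes in short steps, Python scripts to look and compute and a tool call to move; the robot and the scene stay as the last step left them, time stands still between calls to the robot, and variables do not carry over. Pictures are saved under pics/ and viewed, and the job is handed in when it is done.

Besides the shell and the picture viewer there is one more tool, called after "Request:" as name(argument=value, ...) on one line, values as JSON. servo_tool: Moves the arm, as the interface text tells. Its arguments: {"type":"object","properties":{"motion":{"type":"array"}},"required":["motion"]}

```bash
ls; mkdir -p pics; cat > h.py <<'E'
import numpy as np, cv2
from plant import r
from scipy.spatial.transform import Rotation as R
def rot(o):
    o=np.array(o,float)
    if o.shape==(3,3): return o
    if o.size==4: return R.from_quat(o).as_matrix()
    return R.from_euler('xyz',o,degrees=True).as_matrix()
def snap(n,tag=None):
    s=r.snapshot(n)
    np.savez(f'pics/{tag or n}.npz',**{k:np.array(v) for k,v in s.items()})
    cv2.imwrite(f'pics/{tag or n}.png',cv2.cvtColor(s['img'],cv2.COLOR_RGB2BGR))
    return s
def load(tag): return dict(np.load(f'pics/{tag}.npz'))
def ray(s,u,v):
    K=s['K'];d=np.array([(u-K[0,2])/K[0,0],-(v-K[1,2])/K[1,1],-1.])
    return np.array(s['eye']),rot(s['orientation'])@d
def onz(s,u,v,z):
    e,d=ray(s,u,v);return e+d*(z-e[2])/d[2]
def dep(s,u,v):
    e,d=ray(s,u,v);return e+d*s['depth'][int(v),int(u)]
def proj(s,p):
    q=rot(s['orientation']).T@(np.array(p)-s['eye']);K=s['K']
    return K[0,0]*q[0]/-q[2]+K[0,2],K[1,1]*-q[1]/-q[2]+K[1,2]
def cloud(s):
    h,w=s['depth'].shape;u,v=np.meshgrid(np.arange(w),np.arange(h));K=s['K']
    d=np.stack([(u-K[0,2])/K[0,0],-(v-K[1,2])/K[1,1],-np.ones_like(u,float)],-1)
    P=np.array(s['eye'])+(d*s['depth'][...,None])@rot(s['orientation']).T
    P[s['depth']==0]=np.nan
    return P
E
python3 - <<'E'
from h import *
for n in ['scene','top','wrist']:
    s=snap(n); print(n,s['K'],s['eye'],s['orientation'],[k for k in s])
print(r.get_state(), r.tcp_to_tips)
E
```

```text
pics
scene [[414.12966822   0.         259.70854489]
 [  0.         414.12966822 191.72116654]
 [  0.           0.           1.        ]] [1.09864758 0.34387924 0.88386659] [ 44.06321686   0.58278649 116.56813291] ['img', 'depth', 'K', 'eye', 'orientation']
top [[488.04872057   0.         253.6527446 ]
 [  0.         488.04872057 188.66855307]
 [  0.           0.           1.        ]] [ 3.28199812e-01 -1.42608211e-03  1.50926507e+00] [  4.5346097    0.49115941 -90.88627632] ['img', 'depth', 'K', 'eye', 'orientation']
wrist [[332.88058021   0.         255.05601113]
 [  0.         332.88058021 185.37597039]
 [  0.           0.           1.        ]] [0.12967634 0.666107   0.38335743] [-16.83572856   0.12543684  71.75325233] ['img', 'depth', 'K', 'eye', 'orientation']
{'time': 0.15, 'joint_positions': array([-80.35763026,  24.44041924,   4.23298345,  92.0430906 ,
        -1.95302204,  63.64445475,  -3.8456579 ]), 'dq': array([ 0.00414514, -0.11057859,  0.01943102, -0.09549708,  0.01208725,
       -0.00474931,  0.10198251]), 'tau': array([ 5.05257849e-03, -9.36278272e+01,  3.66960011e+00, -4.54425645e+01,
       -4.87225363e-02,  1.80988060e-02,  3.62297260e-05]), 'tcp_pos': array([0.21085297, 0.64087208, 0.21295444]), 'orientation': array([1.79995304e+02, 5.55956743e-02, 7.17880970e+01]), 'wrist_force': array([-0.11471254,  0.01053871,  0.37778086]), 'ft_torque': array([ 0.00066767, -0.00721391, -0.027657  ]), 'finger_gap': 0.09383670010401761} 0.008
```

View pics/scene.png

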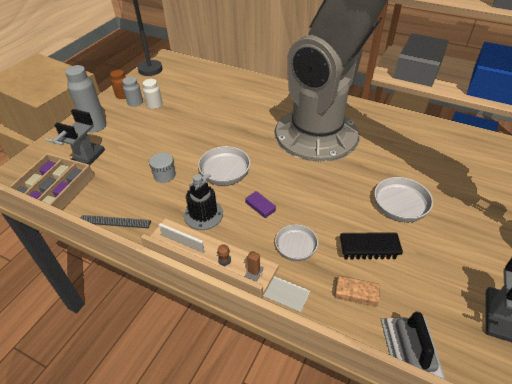

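View pics/top.png

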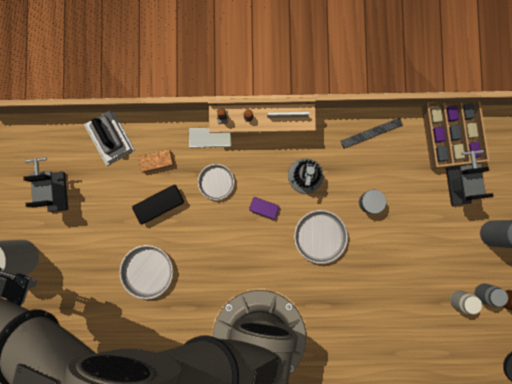

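View pics/wrist.png

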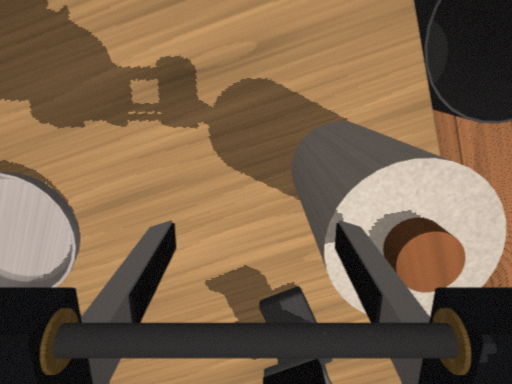

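The top view shows the shaft at about (307,175), three dishes at (216,182), (322,237) and (147,272), and the rack at (262,117), with the wedge at (222,116) and the pin tool at (248,115). Next I'll enlarge and measure.

```bash
python3 - <<'E'
from h import *
s=load('top');i=s['img'][90:210,180:345,::-1]
cv2.imwrite('pics/t1.png',cv2.resize(i,None,fx=4.8,fy=4.8,interpolation=cv2.INTER_CUBIC))
s2=load('scene');i=s2['img'][150:300,130:330,::-1]
cv2.imwrite('pics/s1.png',cv2.resize(i,None,fx=4,fy=4,interpolation=cv2.INTER_CUBIC))
for n,u,v in [('dishS',216,182),('dishB',322,237),('dishC',147,272),('shaft',307,175),('wedge',222,116),('pin',248,115)]:
    print(n,dep(s,u,v).round(4))
P=cloud(s)
# rim sizes
for u,v in [(216,182),(322,237),(147,272)]:
    c=dep(s,u,v)[:2]
    d=np.linalg.norm(P[...,:2]-c,axis=-1); m=(d<.1)&(P[...,2]>.012)&(P[...,2]<.03)
    (x,y),rr=cv2.minEnclosingCircle(P[m][:,:2].astype(np.float32)); print(x,y,rr)
E
```

```text
dishS [0.4701 0.1258 0.0067]
dishB [ 0.2958 -0.1975  0.0046]
dishC [0.1981 0.338  0.0116]
shaft [ 0.4764 -0.1454  0.11  ]
wedge [0.6425 0.0945 0.1559]
pin [0.6459 0.0213 0.1478]
0.4709275960922241 0.12619392573833466 0.05549783259630203
0.299111545085907 -0.18915662169456482 0.07993312925100327
0.20096051692962646 0.3385009467601776 0.08042091131210327
```

View pics/t1.png

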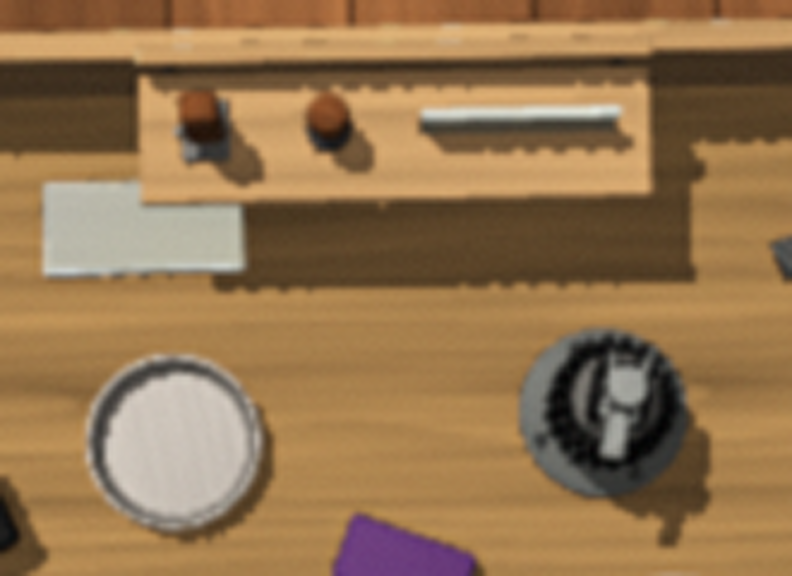

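View pics/s1.png

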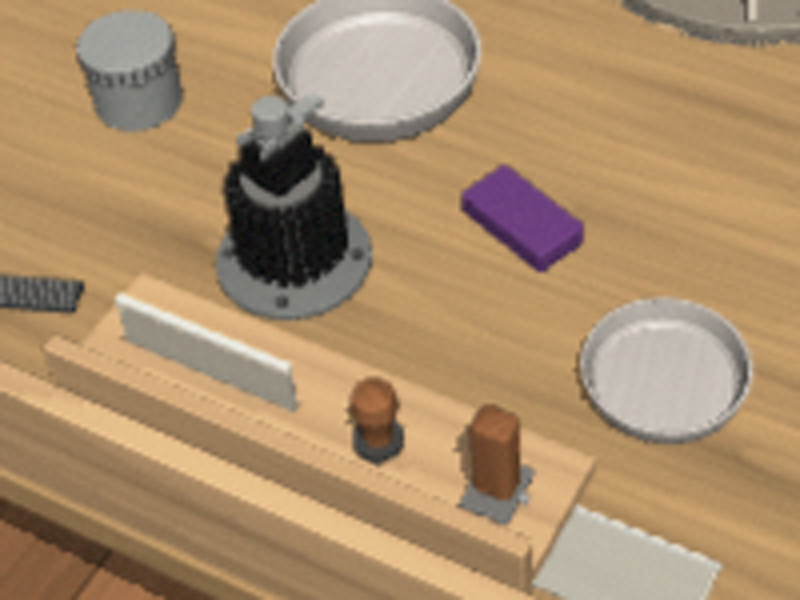

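Request:
servo_tool(motion=[[0,0,-0.01,0.1044,1],[0,0,-0.01,0.1044,1],[0,0,-0.01,0.1044,1],[0,0,-0.01,0.1044,1],[0,0,-0.01,0.1044,1],[0,0,-0.01,0.1044,1],[0,0,-0.01,0.1044,1],[0,0,-0.01,0.1044,1],[0,0,-0.01,0.1044,1],[0,0,-0.01,0.1044,1],[0,0,-0.01,0.1044,1],[0,0,-0.01,0.1044,1]])

```text
time: 1.15
tcp_pos: [0.2109, 0.641, 0.3337]
orientation: [180.0, 0.0, -0.3]
wrist_force: [0.2, -0.1, -0.2]
finger_gap: 0.0943
```

Request:
servo_tool(motion=[[0.022,0.03,0,0,1],[0.022,0.03,0,0,1],[0.022,0.03,0,0,1],[0.022,0.03,0,0,1],[0.022,0.03,0,0,1],[0.022,0.03,0,0,1],[0.022,0.03,0,0,1],[0.022,0.03,0,0,1],[0.022,0.03,0,0,1],[0.022,0.03,0,0,1],[0.022,0.03,0,0,1],[0.022,0.03,0,0,1]])

```text
time: 2.15
tcp_pos: [0.4756, 0.2795, 0.3335]
orientation: [-180.0, 0.0, 0.0]
wrist_force: [0.8, 0.5, 0.3]
finger_gap: 0.0942
```

Request:
servo_tool(motion=[[0.02,0.03,0,0,1],[0.02,0.03,0,0,1],[0.02,0.03,0,0,1],[0.02,0.03,0,0,1],[0.02,0.03,0,0,1],[0.02,0.03,0,0,1],[0.02,0.03,0,0,1],[0.02,0.015,0,0,0.5],[0,0,0,0,0],[0,0,0,0,-0.23]])

```text
time: 2.98
tcp_pos: [0.6354, 0.0549, 0.3329]
orientation: [179.9, 0.0, -0.1]
wrist_force: [0.2, -0.2, 0.1]
finger_gap: 0.0775
```

```bash
python3 - <<'E'
from h import *
s=snap('wrist','w1'); print(s['eye'],s['orientation'])
t=r.get_state(); print(t['time'],t['tcp_pos'],t['orientation'],t['finger_gap'],t['wrist_force'])
E
```

```text
[0.63507512 0.13850376 0.50325904] [-16.95088878   0.06693334  -0.16720335]
3.0333 [0.63483912 0.0561584  0.33295453] [ 1.79975733e+02  5.41504385e-02 -3.02302215e-02] 0.0731288306496961 [ 0.49003019  0.38817702 -0.59949968]
```

View pics/w1.png

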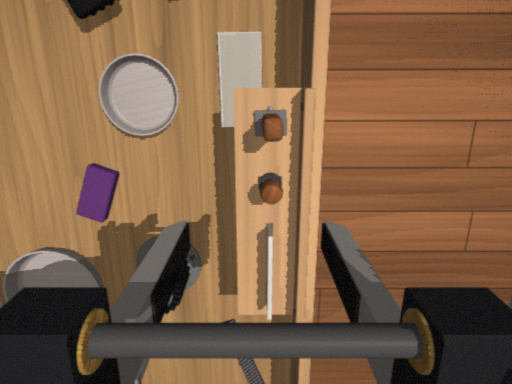

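```bash
python3 - <<'E'
from h import *
s=load('w1');i=s['img'][70:220,210:330,::-1]
cv2.imwrite('pics/w1c.png',cv2.resize(i,None,fx=4.8,fy=4,interpolation=cv2.INTER_CUBIC))
P=cloud(s)
print('shelf',dep(s,247,140),dep(s,295,150),dep(s,250,180),'top',dep(s,272,130),dep(s,272,125))
hsv=cv2.cvtColor(s['img'],cv2.COLOR_RGB2HSV)
# handle top: points z > shelf+60
zs=np.nanmedian(P[150:165,245:255,2]);print(zs)
m=(P[...,2]>zs+.058)&(P[...,2]<zs+.075);m[:100]=0;m[160:]=0;m[:,:240]=0;m[:,300:]=0
q=P[m];print(len(q),q.min(0),q.max(0),np.median(q,0))
print(cv2.minAreaRect((q[:,:2]*1000).astype(np.float32)))
m=(P[...,2]>zs+.003)&(P[...,2]<zs+.0075);m[:95]=0;m[145:]=0;m[:,:245]=0;m[:,295:]=0
q=P[m];print(len(q),q.min(0),q.max(0))
print(cv2.minAreaRect((q[:,:2]*1000).astype(np.float32)))
E
```

```text
shelf [0.62467629 0.07366494 0.10225109] [0.68308058 0.06129561 0.10241925] [0.62791731 0.02306777 0.10130172] top [0.65139623 0.09465145 0.17078065] [0.65141835 0.09938031 0.16912872]
0.10298838285513354
448 [0.64254078 0.08266503 0.16101682] [0.66181848 0.10669577 0.17205056] [0.65240622 0.09549233 0.16903955]
((652.1509399414062, 94.6039810180664), (19.05402183532715, 24.05173110961914), 1.066440463066101)
405 [0.63437707 0.07905751 0.10603527] [0.67113961 0.11289689 0.11019378]
((652.47216796875, 96.0915298461914), (36.79995346069336, 33.6292724609375), 1.1312925815582275)
```

View pics/w1c.png

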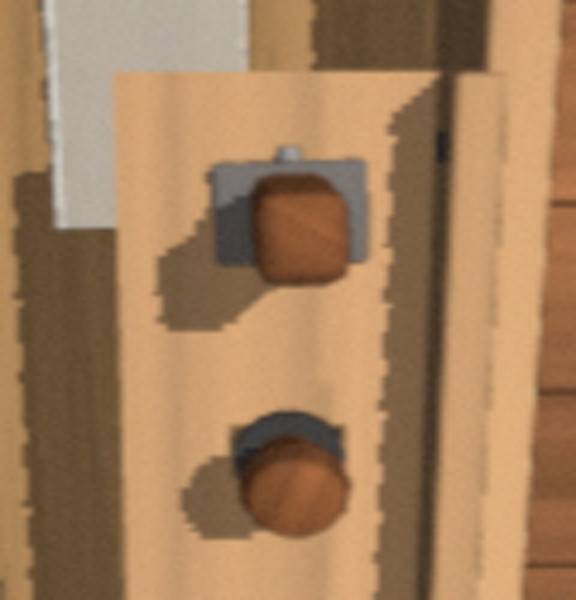

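Request:
servo_tool(motion=[[-0.03,0.03,0,0,-0.23],[-0.03,0.03,0,0,-0.23],[-0.03,0.03,0,0,-0.23],[-0.03,0.03,0,0,-0.23],[-0.03,0.03,0,0,-0.23],[-0.005,0.03,0,0,-0.23],[-0.005,0.03,0,0,-0.23],[0,0.02,0,0,-0.23],[0,0,0,0,-0.23],[0,0,0,0,-0.23]])

```text
time: 3.87
tcp_pos: [0.4774, -0.1708, 0.3335]
orientation: [-180.0, -0.0, -0.0]
wrist_force: [0.6, 0.9, -0.9]
finger_gap: 0.0365
```

```bash
python3 - <<'E'
from h import *
s=snap('wrist','w2'); print(s['eye'],s['orientation'])
t=r.get_state(); print(t['time'],t['tcp_pos'],t['orientation'],t['finger_gap'],t['wrist_force'])
E
```

```text
[ 0.47673872 -0.08750172  0.50408732] [-1.68420846e+01  1.01184074e-03 -3.65178087e-02]
3.9167 [ 0.47765281 -0.16990914  0.33338533] [-1.79957667e+02  3.96913185e-03  7.93947247e-02] 0.036448022765325064 [0.3552045  1.08918016 0.97234698]
```

View pics/w2.png

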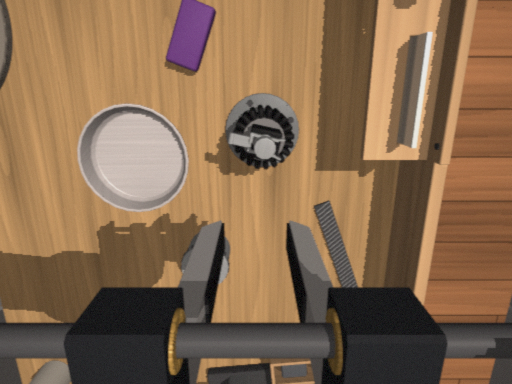

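Request:
servo_tool(motion=[[0,0.008,0.02,0,-0.23],[0,0.007,0.02,0,-0.23],[0,0,0.02,0,-0.23],[0,0,0.02,0,-0.23],[0,0,0.02,0,-0.23],[0,0,0,0,-0.23],[0,0,0,0,-0.23]])

```text
time: 4.5
tcp_pos: [0.4776, -0.1849, 0.2333]
orientation: [180.0, 0.1, 0.1]
wrist_force: [-0.0, -0.9, 0.9]
finger_gap: 0.036
```

```bash
python3 - <<'E'
from h import *
s=snap('wrist','w3'); print(s['eye'],s['orientation'])
t=r.get_state(); print(t['time'],t['tcp_pos'],t['orientation'],t['finger_gap'],t['wrist_force'])
i=s['img'][:190,160:360,::-1]
cv2.imwrite('pics/w3c.png',cv2.resize(i,None,fx=4,fy=3.15*4/3.15*.78,interpolation=cv2.INTER_CUBIC))
i=load('w2')['img'][80:190,200:330,::-1]
cv2.imwrite('pics/w2c.png',cv2.resize(i,None,fx=5,fy=5,interpolation=cv2.INTER_CUBIC))
E
```

```text
[ 0.4771202  -0.10142739  0.40374797] [-16.89103817   0.13196957   0.06414944]
4.55 [ 0.47809313 -0.18526835  0.23410554] [1.79994926e+02 1.62206993e-02 8.50982930e-02] 0.03616712557791662 [ 0.05194999 -0.28952886  0.34583647]
```

View pics/w3c.png

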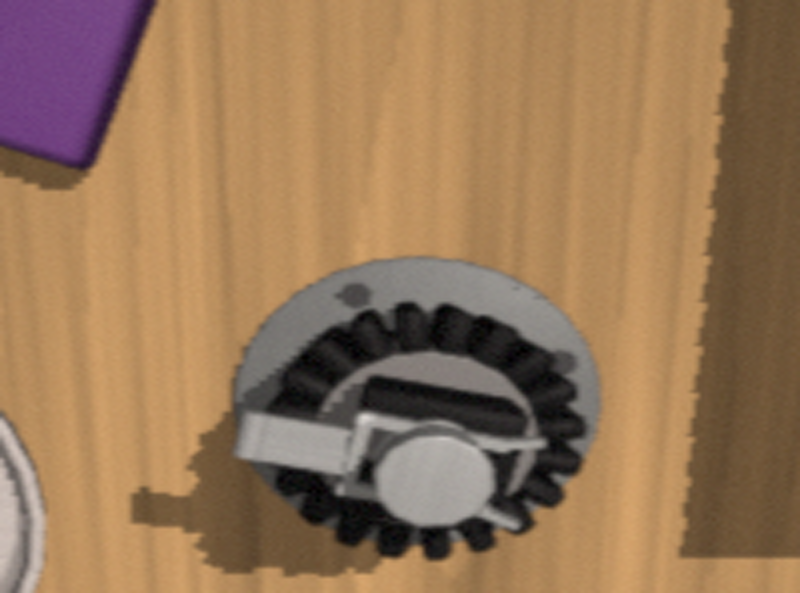

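View pics/w2c.png

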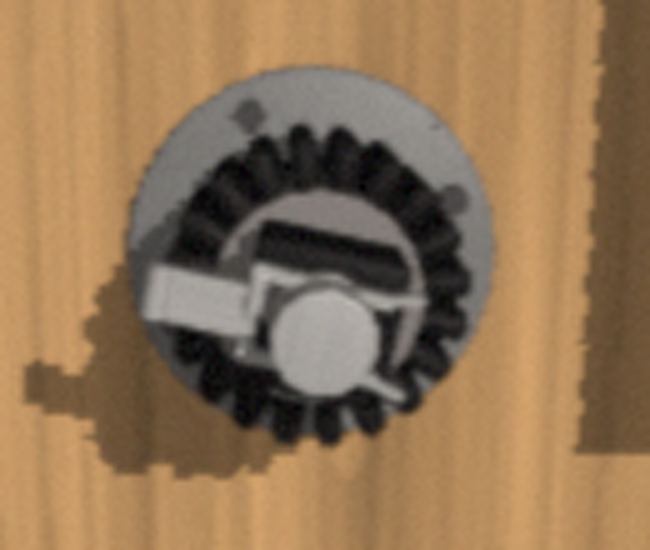

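```bash
python3 - <<'E'
from h import *
for tag in ['w2','w3']:
    s=load(tag);P=cloud(s)
    near=(abs(P[...,0]-.48)<.08)&(abs(P[...,1]+.14)<.06)
    m=near&(P[...,2]>.144)&(P[...,2]<.156)
    q=P[m];(x,y),rr=cv2.minEnclosingCircle(q[:,:2].astype(np.float32))
    print(tag,'shaft',len(q),x,y,rr,q.mean(0),np.median(q[:,2]))
    m=near&(P[...,2]>.122)&(P[...,2]<.138)&(s['img'].min(-1)>100)
    m=m&(P[...,0]<x-.019)
    q=P[m]; rect=cv2.minAreaRect((q[:,:2]*1000).astype(np.float32)); print('tongue',len(q),rect,np.median(q[:,2]))
    d=q[:,:2]-q[:,:2].mean(0);w,v=np.linalg.eigh(d.T@d);a=v[:,1];print('axis deg',np.degrees(np.arctan2(a[1],a[0])),q.mean(0))
    c=q[:,:2].mean(0);print('tongue->shaft',np.degrees(np.arctan2(y-c[1],x-c[0])))
    # black hub edge direction & base
# image method w3
s=load('w3')
g=s['img'].astype(int)
u,v=268.75,153.2;print('ray',onz(s,u,v,.15))
s=load('w2');print('ray',onz(s,200+325/5,80+340/5,.15))
# tongue ends mid by image (w2): outer end mid (147,292), inner mid (248,305) crop
a=onz(s,200+150/5,80+293/5,.131);b=onz(s,200+247/5,80+306/5,.131);print(a,b,np.degrees(np.arctan2(*(b-a)[[1,0]])))
s=load('w3')
a=onz(s,160+243/4,436/3.12,.131);b=onz(s,160+350/4,447/3.12,.131);print(a,b,np.degrees(np.arctan2(*(b-a)[[1,0]])))
E
```

```text
w2 shaft 367 0.48708537220954895 -0.15313571691513062 0.011873675510287285 [ 0.48721138 -0.1529208   0.1492768 ] 0.14938735447192963
tongue 207 ((457.90716552734375, -146.9026336669922), (12.185196876525879, 22.08123779296875), 77.1204605102539) 0.1295946081516664
axis deg 165.24825986212025 [ 0.45760087 -0.14682274  0.12956861]
tongue->shaft -12.085220827281484
w3 shaft 717 0.4870203733444214 -0.15307310223579407 0.011920834891498089 [ 0.48698562 -0.15271077  0.14921767] 0.14928786795125903
tongue 382 ((457.6679992675781, -149.90208435058594), (18.169649124145508, 22.983203887939453), 78.16069793701172) 0.12947337617779978
axis deg 162.7490111821465 [ 0.45745663 -0.14673359  0.12941783]
tongue->shaft -12.102948999252005
ray [ 0.48719011 -0.15243781  0.15      ]
ray [ 0.48737913 -0.15272389  0.15      ]
[ 0.44855137 -0.14552972  0.131     ] [ 0.47032581 -0.14847698  0.131     ] -7.708368513056148
[ 0.44833173 -0.14508598  0.131     ] [ 0.47031285 -0.14797043  0.131     ] -7.4758571467551
```

```bash
python3 - <<'E'
from h import *
for tag in ['w2','w3']:
    s=load(tag)
    # rectify plane z=.131 at 0.2mm/px around tongue
    xs=np.arange(.440,.515,.0002);ys=np.arange(-.125,-.18,-.0002)
    mx=np.zeros((len(ys),len(xs)),np.float32);my=mx.copy()
    for i,y in enumerate(ys):
        for j,x in enumerate(xs): mx[i,j],my[i,j]=proj(s,(x,y,.131))
    im=cv2.remap(s['img'],mx,my,cv2.INTER_CUBIC)
    cv2.imwrite(f'pics/{tag}r.png',cv2.resize(im[...,::-1],None,fx=2,fy=2))
    g=im.min(-1).astype(float)
    # tongue edges for columns x .452-.466
    pts=[]
    for x in np.arange(.4515,.4665,.0005):
        c=g[:,int((x-.44)/.0002)]
        ok=(c>125).astype(int);ys_i=np.where(ok&(abs(ys+.148)<.012))[0]
        if len(ys_i): pts.append((x,ys[ys_i.min()],ys[ys_i.max()]))
    p=np.array(pts)
    for k in (1,2):
        f=np.polyfit(p[:,0],p[:,k],1);res=p[:,k]-np.polyval(f,p[:,0]);print(tag,k,np.degrees(np.arctan(f[0])),np.polyval(f,.458),res.std())
E
```

```text
w2 1 -12.125046926349587 -0.1408238709677424 8.367222109354249e-05
w2 2 -13.2420651643738 -0.1524420967741944 0.00010785728806608434
w3 1 -12.43385972122464 -0.1406246774193553 7.108128746498418e-05
w3 2 -12.750731691473003 -0.15241241935483954 9.588570633029733e-05
```

View pics/w3r.png

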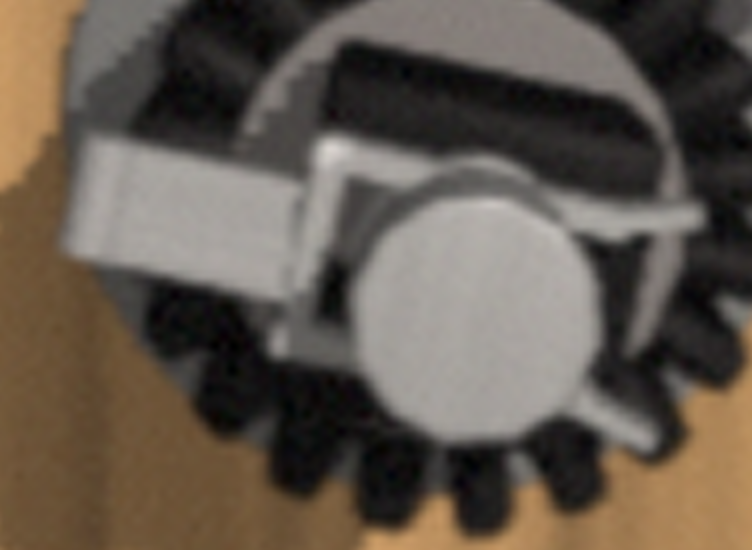

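Request:
servo_tool(motion=[[0.0174,-0.028,-0.02,-0.012,-0.23],[0.0174,-0.028,0,0,-0.23],[0.0174,-0.028,0,0,-0.23],[0.0174,-0.028,0,0,-0.23],[0.0174,-0.028,0,0,-0.23],[0.0174,-0.028,0,0,-0.23],[0.0174,-0.028,0,0,-0.23],[0.0174,-0.028,0,0,-0.23],[0.0174,-0.028,0,0,-0.23],[0.0174,-0.028,0,0,-0.23],[0,0,0.01,0,-0.23],[0,0,0.01,0,-0.23]])

```text
time: 5.55
tcp_pos: [0.6497, 0.0987, 0.2344]
orientation: [-180.0, -0.1, 0.9]
wrist_force: [0.0, -0.6, -0.5]
finger_gap: 0.0365
```

```bash
python3 - <<'E'
from h import *
s=snap('wrist','w4')
t=r.get_state(); print(t['time'],t['tcp_pos'],t['orientation'],t['finger_gap'],t['wrist_force'])
P=cloud(s);zs=.1025
near=(abs(P[...,0]-.652)<.025)&(abs(P[...,1]-.095)<.03)
m=near&(P[...,2]>zs+.06)&(P[...,2]<zs+.075)
q=P[m];print(len(q),q.min(0),q.max(0));print(cv2.minAreaRect((q[:,:2]*1000).astype(np.float32)))
E
```

```text
5.6 [0.64817661 0.09685054 0.23213792] [1.79966229e+02 5.12318594e-02 8.02156594e-01] 0.036243550182283014 [ 0.01890796  0.18485056 -2.45196965]
745 [0.64279987 0.08385584 0.16255555] [0.6623016  0.10725823 0.17148648]
((652.4027709960938, 95.45539855957031), (19.30380630493164, 23.31711769104004), 1.6751376390457153)
```

View pics/w4.png

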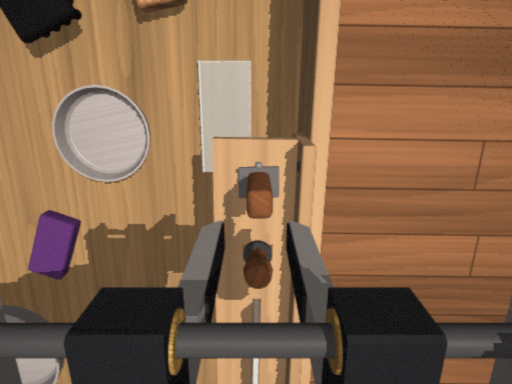

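Request:
servo_tool(motion=[[0,0,0,0,-0.23],[0,0,0,0,-0.23]])

```text
time: 5.77
tcp_pos: [0.6485, 0.0949, 0.2344]
orientation: [-180.0, -0.0, 0.6]
wrist_force: [0.3, 0.3, -0.4]
finger_gap: 0.0363
```

```bash
python3 - <<'E'
from h import *
t=r.get_state(); print(t['time'],t['tcp_pos'],t['orientation'],t['finger_gap'],t['wrist_force'])
E
```

```text
5.7667 [0.64847052 0.09488738 0.23440918] [-1.79989385e+02 -2.62167628e-02  6.27734216e-01] 0.036344749876259685 [ 0.31762181  0.2834077  -0.43846508]
```

Request:
servo_tool(motion=[[0.004,0,0,0,-0.23],[0,0,0.02,0,-0.23],[0,0,0.02,0,-0.23],[0,0,0.02,0,-0.23],[0,0,0.02,0,-0.23],[0,0,0.015,0,-0.23],[0,0,0.01,0,-0.23],[0,0,0,0,-0.23],[0,0,0,0,-0.23]])

```text
time: 6.52
tcp_pos: [0.653, 0.0954, 0.129]
orientation: [180.0, -0.0, 0.7]
wrist_force: [-0.3, -0.4, 0.3]
finger_gap: 0.0361
```

```bash
python3 - <<'E'
from h import *
s=snap('wrist','w5');cv2.imwrite('pics/w5c.png',s['img'][130:,130:390,::-1].repeat(2,0).repeat(2,1))
t=r.get_state(); print(t['time'],t['tcp_pos'],t['orientation'],t['finger_gap'],t['wrist_force'])
E
```

```text
6.5667 [0.65326772 0.09556189 0.12954481] [-1.79988687e+02 -5.99800659e-02  6.71293894e-01] 0.03599262431457762 [ 0.18025571  0.5999939  -0.47182549]
```

View pics/w5c.png

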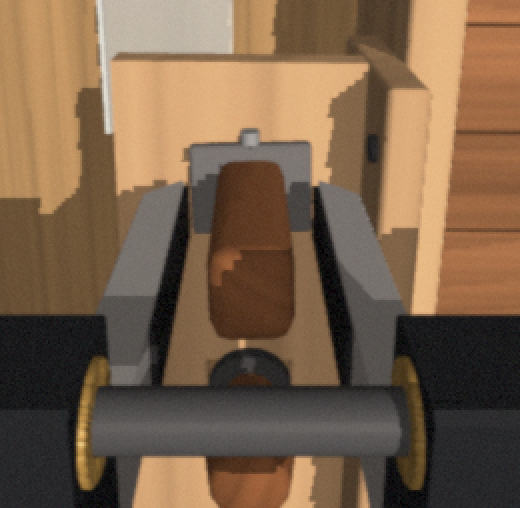

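The wedge handle, seen at (252,250) in the crop, is centred between the fingers with its collar beneath it. I'll close on it.

Request:
servo_tool(motion=[[0,0,0,0,-0.6],[0,0,0,0,-1],[0,0,0,0,-1],[0,0,0,0,-1],[0,0,0,0,-1],[0,0,0,0,-1]])

```text
time: 7.07
tcp_pos: [0.653, 0.0959, 0.1292]
orientation: [-180.0, -0.0, 0.7]
wrist_force: [-1.1, -0.5, 6.2]
finger_gap: 0.0197
```

```bash
python3 - <<'E'
from h import *
t=r.get_state(); print(t['time'],t['tcp_pos'],t['orientation'],t['finger_gap'],t['wrist_force'])
E
```

```text
7.0667 [0.65300904 0.09591394 0.12921386] [-1.79976589e+02 -4.68308901e-02  6.98475757e-01] 0.019714336573366756 [-1.13298815 -0.45769323  6.22334103]
```

Request:
servo_tool(motion=[[0,0,-0.004,0,-1],[0,0,-0.008,0,-1],[0,0,-0.015,0,-1],[0,0,-0.02,0,-1],[0,0,-0.02,0,-1],[0,0,-0.02,0,-1],[0,0,-0.02,0,-1],[0,0,-0.02,0,-1],[0,0,-0.01,0,-1],[0,0,0,0,-1],[0,0,0,0,-1]])

```text
time: 7.98
tcp_pos: [0.6526, 0.0959, 0.2654]
orientation: [-180.0, -0.0, 0.7]
wrist_force: [-0.0, 0.2, 0.0]
finger_gap: 0.0203
```

```bash
python3 - <<'E'
from h import *
s=snap('wrist','w6');cv2.imwrite('pics/w6c.png',s['img'][130:,130:390,::-1].repeat(2,0).repeat(2,1))
snap('scene','s6')
t=r.get_state(); print(t['time'],t['tcp_pos'],t['orientation'],t['finger_gap'],t['wrist_force'],t['ft_torque'])
E
```

```text
8.0833 [0.65207891 0.0959022  0.26426107] [1.79977977e+02 8.88446838e-02 7.03244855e-01] 0.019788093385168057 [-0.39751311  0.28069849 -1.15989515] [-0.04902923 -0.00913671  0.0223198 ]
```

View pics/w6c.png

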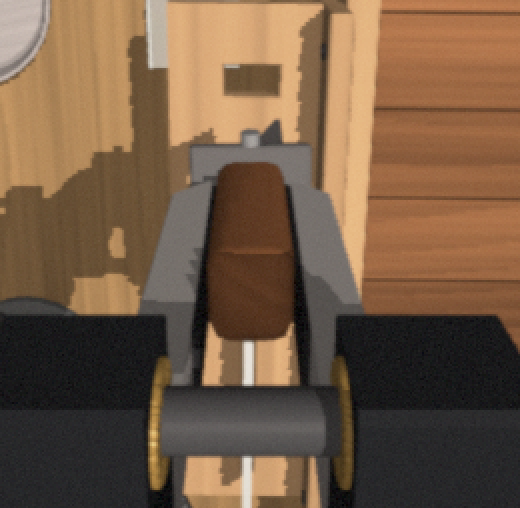

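View pics/s6.png

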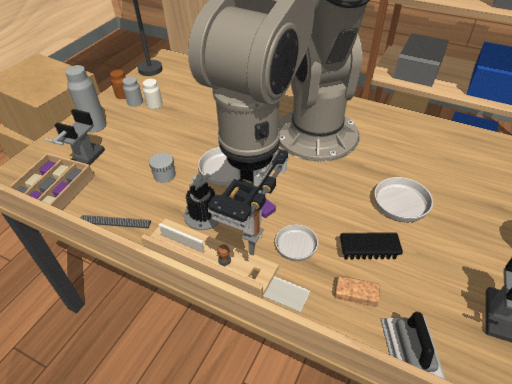

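```bash
python3 - <<'E'
from h import *
s=load('s6');i=s['img'][205:275,215:295,::-1]
cv2.imwrite('pics/s6c.png',cv2.resize(i,None,fx=8,fy=8,interpolation=cv2.INTER_CUBIC))
w=load('w6');print('hole',onz(w,256,170,.1035))
# expected projections: TCP, collar centre, tip for offsets
tcp=np.array([.6526,.0957,.2648]);g=tcp+[0,0,.011-.0015+.0015]
g=np.array([.6526,.0957,.2648+.011-.0015])
for n,p in [('grip',g),('collar',g-[0,0,.035])]+[(f'tip{o}',g+[o,0,-.09]) for o in(-.007,-.0035,0,.0035,.007)]:
    u,v=proj(s,p);print(n,((u-215)*8,(v-205)*8))
E
```

```text
hole [0.6528146 0.0950225 0.1035   ]
grip (np.float64(289.67365761353017), np.float64(134.5849078696217))
collar (np.float64(293.2061577123718), np.float64(225.76581588090448))
tip-0.007 (np.float64(310.6720258744597), np.float64(338.5295031380242))
tip-0.0035 (np.float64(304.5208393719597), np.float64(348.36191021144987))
tip0 (np.float64(298.33858231660156), np.float64(358.2439822273345))
tip0.0035 (np.float64(292.12501869938956), np.float64(368.1760964359064))
tip0.007 (np.float64(285.87991011499116), np.float64(378.1586339178373))
```

View pics/s6c.png

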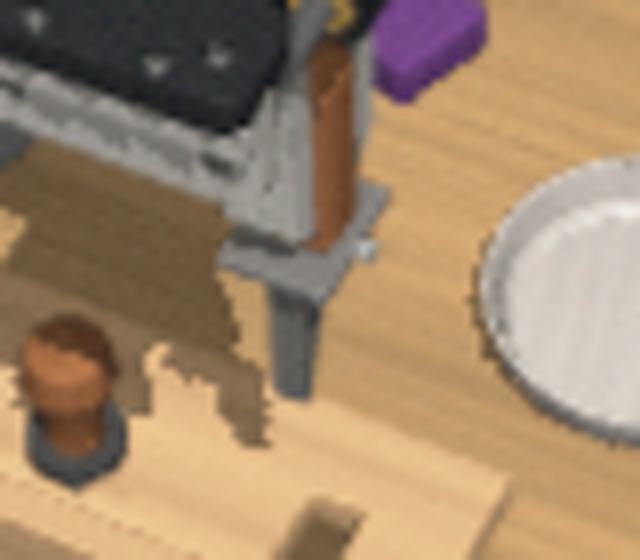

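Request:
servo_tool(motion=[[-0.0194,0.0241,0,0,-1],[-0.0194,0.0241,0,0,-1],[-0.0194,0.0241,0,0,-1],[-0.0194,0.0241,0,0,-1],[-0.0194,0.0241,0,0,-1],[-0.0194,0.0241,0,0,-1],[-0.0194,0.0241,0,0,-1],[-0.0194,0.0241,0,0,-1],[-0.0194,0.0241,0,0,-1],[-0.0194,0.0241,0,0,-1],[0,0,0,0.1152,-1],[0,0,0,0.1152,-1]])

```text
time: 9.08
tcp_pos: [0.4601, -0.1488, 0.2649]
orientation: [-180.0, 0.0, -12.9]
wrist_force: [0.8, 1.1, -0.5]
finger_gap: 0.0198
```

Request:
servo_tool(motion=[[0,0,0,0,-1],[0,0,0,0,-1],[0,0,0,0,-1]])

```text
time: 9.33
tcp_pos: [0.4615, -0.1472, 0.2651]
orientation: [180.0, 0.0, -12.2]
wrist_force: [-0.4, 0.4, -0.7]
finger_gap: 0.0197
```

```bash
python3 - <<'E'
from h import *
s=snap('wrist','w7');cv2.imwrite('pics/w7c.png',s['img'][130:,130:390,::-1].repeat(2,0).repeat(2,1))
s=snap('scene','s7');i=s['img'][140:240,160:270,::-1];cv2.imwrite('pics/s7c.png',cv2.resize(i,None,fx=6,fy=6,interpolation=cv2.INTER_CUBIC))
t=r.get_state(); print(t['time'],t['tcp_pos'],t['orientation'],t['finger_gap'],t['wrist_force'],t['ft_torque'])
a=np.radians(-12.5);ex=np.array([np.cos(a),np.sin(a)]);ey=np.array([-ex[1],ex[0]]);d=t['tcp_pos'][:2]-[.4871,-.1529];print('local',d@ex,d@ey)
E
```

```text
9.4333 [ 0.46157008 -0.14728723  0.26519304] [ 1.79968279e+02  3.38749513e-02 -1.23245746e+01] 0.02013695958852908 [-0.05973784  0.07617824 -0.17329083] [-0.11484736  0.08953701 -0.05442431]
local -0.026139587849992874 -4.59662774124654e-05
```

View pics/w7c.png

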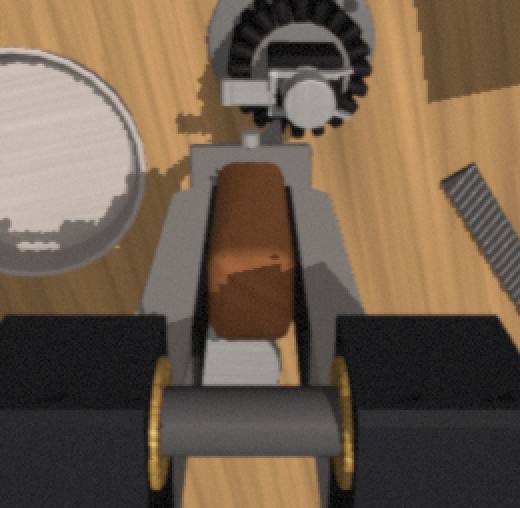

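View pics/s7c.png

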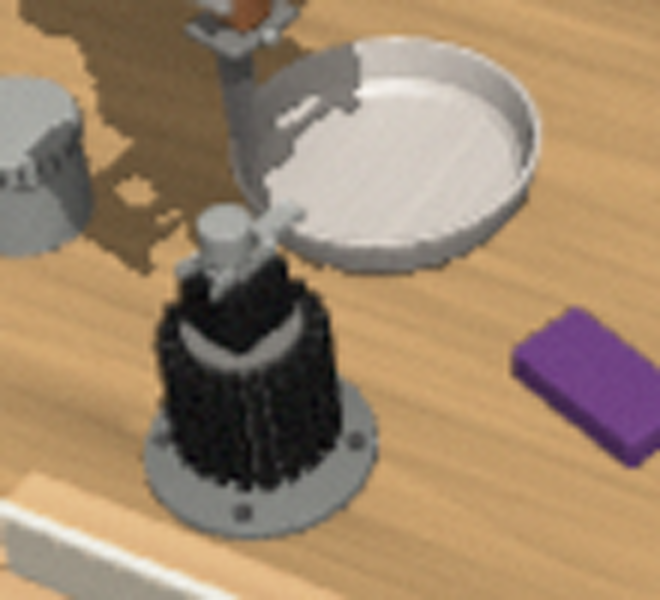

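Request:
servo_tool(motion=[[0,0,0.015,0,-1],[0,0,0.015,0,-1],[0,0,0.0095,0,-1],[0,0,0.003,0,-1],[0,0,0,0,-1],[0,0,0,0,-1],[0,0,0,0,-1]])

```text
time: 10.02
tcp_pos: [0.4619, -0.1476, 0.2236]
orientation: [-180.0, -0.0, -12.5]
wrist_force: [0.3, 0.5, -1.0]
finger_gap: 0.0199
```

```bash
cat > st.py <<'E'
from h import *
def st(n=1):
    t=r.get_state()
    a=np.radians(-12.5);ex=np.array([np.cos(a),np.sin(a)]);ey=np.array([-ex[1],ex[0]]);d=t['tcp_pos'][:2]-[.4871,-.1529]
    f=t['wrist_force'];m=t['ft_torque']
    print('t',t['time'],'loc mm',(1e3*d@ex).round(2),(1e3*d@ey).round(2),'z',(1e3*t['tcp_pos'][2]).round(2),'ori',np.round(t['orientation'],2),'F',(f[:2]@ex).round(2),(f[:2]@ey).round(2),f[2].round(2),'M',(m[:2]@ex).round(3),(m[:2]@ey).round(3),'gap',t['finger_gap'].round(4))
if __name__=='__main__':
    st()
E
python3 st.py; python3 - <<'E'
from h import *
s=snap('scene','s8');i=s['img'][140:240,160:270,::-1];cv2.imwrite('pics/s8c.png',cv2.resize(i,None,fx=6,fy=6,interpolation=cv2.INTER_CUBIC))
E
```

```text
Traceback (most recent call last):
  File "st.py", line 8, in <module>
    st()
    ~~^^
  File "st.py", line 6, in st
    print('t',t['time'],'loc mm',(1e3*d@ex).round(2),(1e3*d@ey).round(2),'z',(1e3*t['tcp_pos'][2]).round(2),'ori',np.round(t['orientation'],2),'F',(f[:2]@ex).round(2),(f[:2]@ey).round(2),f[2].round(2),'M',(m[:2]@ex).round(3),(m[:2]@ey).round(3),'gap',t['finger_gap'].round(4))
                                                                                                                                                                                                                                                           ^^^^^^^^^^^^^^^^^^^^^
AttributeError: 'float' object has no attribute 'round'
```

View pics/s8c.png

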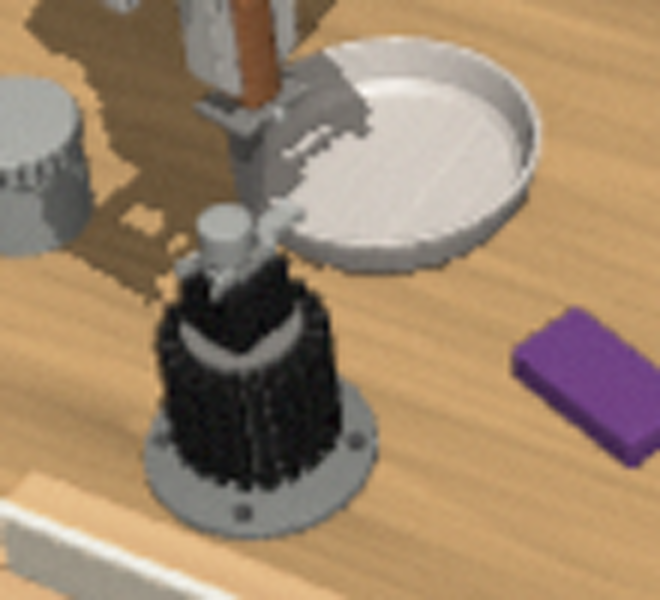

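Request:
servo_tool(motion=[[0.001,0,0.0015,0,-1],[0.001,0,0,0,-1],[0.001,0,0,0,-1],[0,0,0,0,-1]])

```text
time: 10.4
tcp_pos: [0.4643, -0.1481, 0.2214]
orientation: [180.0, 0.0, -12.5]
wrist_force: [-0.4, 1.4, -0.9]
finger_gap: 0.0196
```

```bash
sed -i "s/t\['finger_gap'\].round(4)/round(float(t['finger_gap']),4)/" st.py; python3 st.py
```

```text
t 10.4 loc mm -23.26 -0.26 z 221.41 ori [ 1.7999e+02  5.0000e-02 -1.2500e+01] F -0.71 1.3 -0.92 M -0.052 0.616 gap 0.0196
```

Request:
servo_tool(motion=[[0.0007,0,0,0,-1],[0,0,0,0,-1]])

```text
time: 10.57
tcp_pos: [0.4645, -0.1482, 0.2212]
orientation: [180.0, 0.1, -12.5]
wrist_force: [-4.4, 1.9, -0.7]
finger_gap: 0.02
```

```bash
python3 st.py
```

```text
t 10.5667 loc mm -23.03 -0.32 z 221.21 ori [ 1.7999e+02  9.0000e-02 -1.2510e+01] F -4.72 0.89 -0.68 M -0.068 1.525 gap 0.02
```

Request:
servo_tool(motion=[[0.0007,0,0,0,-1],[0,0,0,0,-1]])

```text
time: 10.73
tcp_pos: [0.4647, -0.1483, 0.221]
orientation: [180.0, 0.2, -12.5]
wrist_force: [-7.0, 1.5, -0.7]
finger_gap: 0.0203
```

```bash
python3 st.py
```

```text
t 10.7333 loc mm -22.84 -0.35 z 221.01 ori [ 1.7999e+02  1.6000e-01 -1.2510e+01] F -7.16 -0.09 -0.7 M -0.126 2.315 gap 0.0203
```

Request:
servo_tool(motion=[[-0.0012,0,0,0,-1],[0,0,0.002,0,-1],[0,0,0.002,0,-1],[0,0,0.001,0,-1],[0,0,0,0,-1]])

```text
time: 11.15
tcp_pos: [0.4645, -0.1482, 0.2161]
orientation: [180.0, 0.0, -12.5]
wrist_force: [-4.3, 1.0, -1.0]
finger_gap: 0.02
```

```bash
python3 st.py;  python3 - <<'E'
from h import *
s=snap('scene','s9');i=s['img'][140:240,160:270,::-1];cv2.imwrite('pics/s9c.png',cv2.resize(i,None,fx=6,fy=6,interpolation=cv2.INTER_CUBIC))
s=snap('wrist','w9');cv2.imwrite('pics/w9c.png',cv2.resize(s['img'][130:290,170:340,::-1],None,fx=4,fy=3.7,interpolation=cv2.INTER_CUBIC))
E
```

```text
t 11.15 loc mm -23.12 -0.27 z 216.12 ori [ 1.7999e+02  4.0000e-02 -1.2500e+01] F -4.41 0.04 -1.0 M -0.073 1.477 gap 0.02
```

View pics/s9c.png

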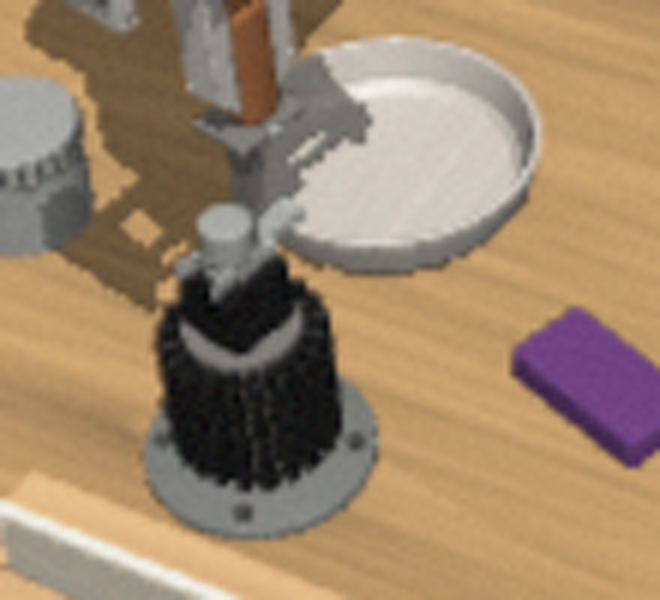

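View pics/w9c.png

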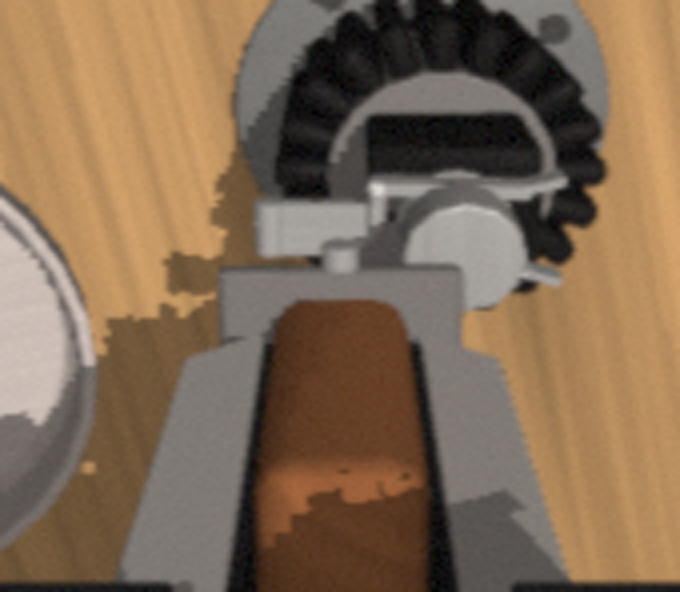

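Request:
servo_tool(motion=[[-0.0005,0,0,0,-1],[0,0,0.001,0,-1],[0,0,0.001,0,-1],[0,0,0.001,0,-1],[0,0,0.001,0,-1],[0,0,0,0,-1]])

```text
time: 11.75
tcp_pos: [0.4643, -0.1481, 0.2123]
orientation: [180.0, -0.0, -12.5]
wrist_force: [-3.0, 0.8, -1.6]
finger_gap: 0.02
```

```bash
python3 st.py
```

```text
t 11.75 loc mm -23.28 -0.27 z 212.34 ori [ 1.7999e+02 -1.0000e-02 -1.2510e+01] F -3.06 0.17 -1.6 M -0.07 1.054 gap 0.02
```

Request:
servo_tool(motion=[[0,0,0.0007,0,-1],[0,0,0.0007,0,-1],[0,0,0.0006,0,-1],[0,0,0,0,-1]])

```text
time: 12.08
tcp_pos: [0.4643, -0.1481, 0.2104]
orientation: [180.0, -0.0, -12.5]
wrist_force: [-1.9, 0.1, -0.3]
finger_gap: 0.0198
```

```bash
python3 st.py
```

```text
t 12.0833 loc mm -23.32 -0.25 z 210.4 ori [180.   -0.  -12.5] F -1.86 -0.31 -0.34 M -0.041 0.897 gap 0.0198
```

Request:
servo_tool(motion=[[0,0,0.001,0,-1],[0,0,0.001,0,-1],[0,0,0.001,0,-1],[0,0,0,0,-1]])

```text
time: 12.42
tcp_pos: [0.4643, -0.1481, 0.2074]
orientation: [180.0, -0.0, -12.5]
wrist_force: [-2.3, 1.2, -0.2]
finger_gap: 0.02
```

```bash
python3 st.py
```

```text
t 12.4167 loc mm -23.29 -0.26 z 207.35 ori [ 1.7999e+02 -1.0000e-02 -1.2500e+01] F -2.49 0.72 -0.23 M -0.074 0.728 gap 0.02
```

Request:
servo_tool(motion=[[0,0,0.001,0,-1],[0,0,0.001,0,-1],[0,0,0.001,0,-1],[0,0,0,0,-1]])

```text
time: 12.75
tcp_pos: [0.4643, -0.1481, 0.2043]
orientation: [180.0, -0.0, -12.5]
wrist_force: [-2.1, 0.2, -0.8]
finger_gap: 0.0199
```

```bash
python3 st.py
```

```text
t 12.75 loc mm -23.3 -0.3 z 204.34 ori [ 1.7999e+02 -1.0000e-02 -1.2510e+01] F -2.08 -0.28 -0.81 M -0.064 0.641 gap 0.0199
```

```bash
python3 - <<'E'
from h import *
s=snap('scene','s10');i=s['img'][150:230,170:260,::-1];cv2.imwrite('pics/s10c.png',cv2.resize(i,None,fx=7,fy=7,interpolation=cv2.INTER_CUBIC))
s=snap('wrist','w10');cv2.imwrite('pics/w10c.png',cv2.resize(s['img'][110:270,170:340,::-1],None,fx=4,fy=3.7,interpolation=cv2.INTER_CUBIC))
E
```

```text
(no output)
```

View pics/s10c.png

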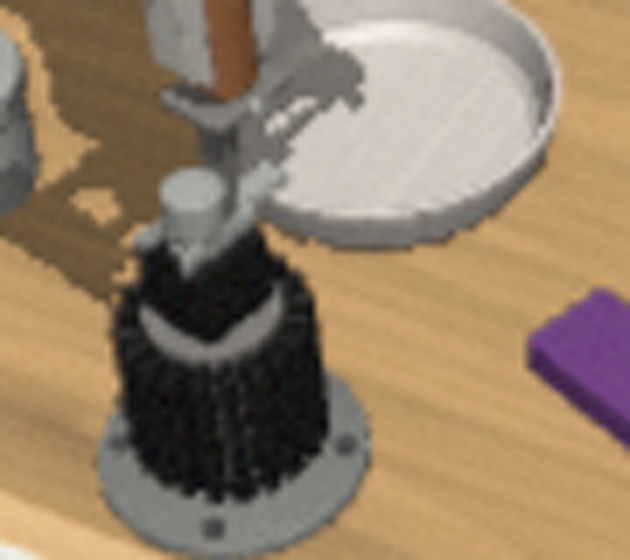

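View pics/w10c.png

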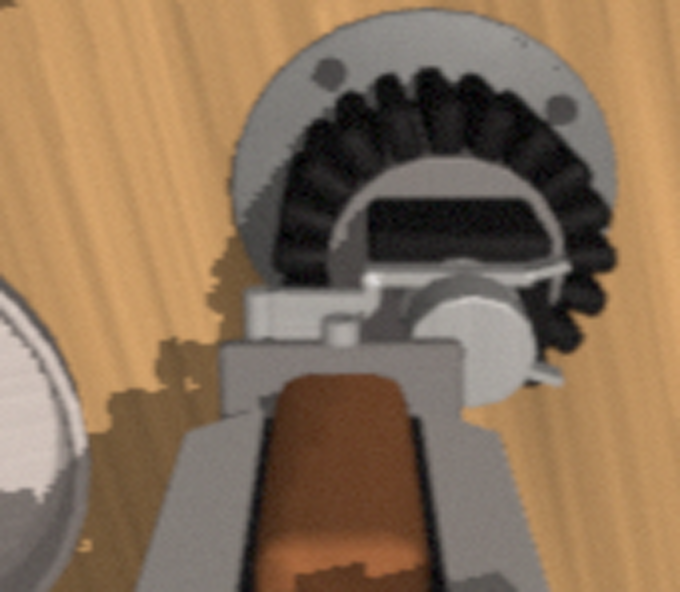

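```bash
cat > rect.py <<'E'
from h import *
def rectify(s,z=.1325,half=.05):
    a=np.radians(-12.5);ex=np.array([np.cos(a),np.sin(a)]);ey=np.array([-ex[1],ex[0]])
    X,Y=np.meshgrid(np.arange(-.06,.03,.00025),np.arange(.025,-.025,-.00025))
    W=np.array([.4871,-.1529])+X[...,None]*ex+Y[...,None]*ey
    q=np.concatenate([W,np.full(X.shape+(1,),z)],-1)
    q=(q-s['eye'])@rot(s['orientation']);K=s['K']
    mx=(K[0,0]*q[...,0]/-q[...,2]+K[0,2]).astype(np.float32);my=(K[1,1]*-q[...,1]/-q[...,2]+K[1,2]).astype(np.float32)
    return cv2.remap(s['img'],mx,my,cv2.INTER_CUBIC)[...,::-1]
E
python3 - <<'E'
from rect import *
a=[cv2.resize(rectify(load(t)),None,fx=2,fy=1.5) for t in ['w3','w9','w10']]
cv2.imwrite('pics/rc.png',np.vstack(a)[:600])
print(a[0].shape)
E
```

```text
(300, 720, 3)
```

View pics/rc.png

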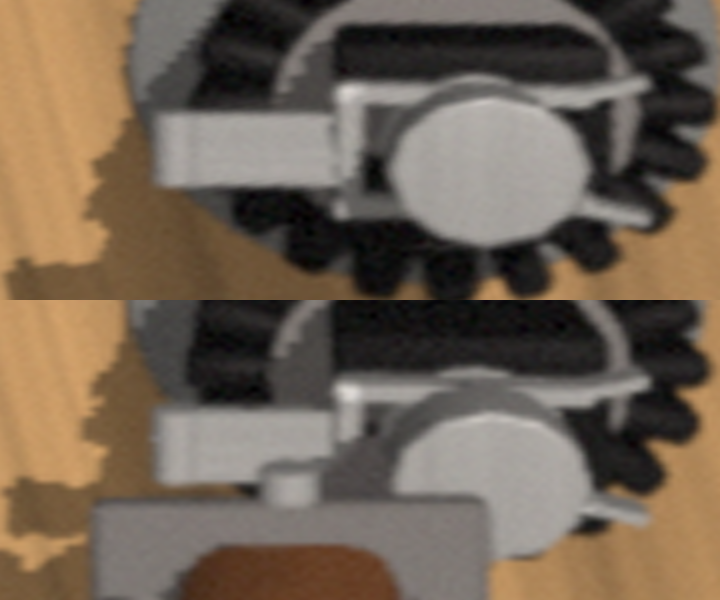

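```bash
python3 - <<'E'
from rect import *
a=[cv2.resize(rectify(load(t)),None,fx=2,fy=1.5) for t in ['w3','w10']]
cv2.imwrite('pics/rc2.png',np.vstack(a)[:600])
E
```

```text
(no output)
```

View pics/rc2.png

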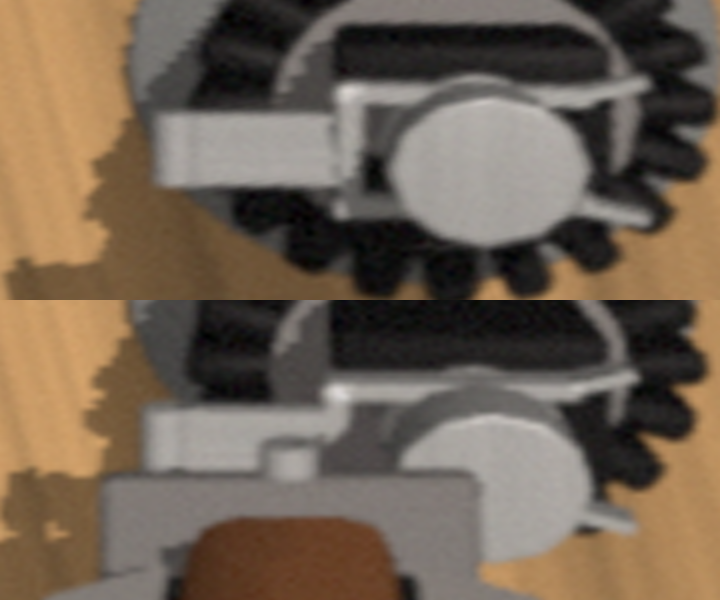

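The clip has moved about 1.5 mm to -x: its tongue end went from column 155 to 143 in the rectified view. So the wedge is in the gap, and I'll carry on.

Request:
servo_tool(motion=[[0,0,0.001,0,-1],[0,0,0.001,0,-1],[0,0,0.001,0,-1],[0,0,0,0,-1]])

```text
time: 13.18
tcp_pos: [0.4643, -0.1481, 0.2013]
orientation: [180.0, -0.0, -12.5]
wrist_force: [-0.8, 0.4, -0.7]
finger_gap: 0.0197
```

```bash
python3 st.py
```

```text
t 13.1833 loc mm -23.33 -0.22 z 201.3 ori [179.99  -0.   -12.5 ] F -0.88 0.18 -0.71 M -0.041 0.51 gap 0.0197
```

Request:
servo_tool(motion=[[0,0,0.001,0,-1],[0,0,0.001,0,-1],[0,0,0,0,-1]])

```text
time: 13.43
tcp_pos: [0.4643, -0.1481, 0.1993]
orientation: [180.0, -0.0, -12.5]
wrist_force: [-0.9, 0.3, -0.4]
finger_gap: 0.0202
```

```bash
python3 st.py
```

```text
t 13.4333 loc mm -23.34 -0.24 z 199.32 ori [179.99  -0.   -12.5 ] F -0.98 0.08 -0.39 M -0.113 0.445 gap 0.0202
```

Request:
servo_tool(motion=[[0,0,0.001,0,-1],[0,0,0.001,0,-1],[0,0,0,0,-1]])

```text
time: 13.68
tcp_pos: [0.4642, -0.1481, 0.1973]
orientation: [180.0, 0.0, -12.5]
wrist_force: [-1.1, 0.2, -1.0]
finger_gap: 0.0202
```

```bash
python3 st.py
```

```text
t 13.6833 loc mm -23.35 -0.26 z 197.34 ori [179.99   0.   -12.5 ] F -1.12 -0.07 -1.03 M -0.118 0.39 gap 0.0202
```

```bash
python3 - <<'E'
from rect import *
s=snap('wrist','w11')
t=r.get_state()
cv2.imwrite('pics/rc3.png',cv2.resize(rectify(s),None,fx=2,fy=2))
for tag in ['w6','w10','w11']:
    q=load(tag);P=cloud(q);print(tag,q['depth'][215:225,250:262].mean(),q['depth'][250:260,250:262].mean())
cv2.imwrite('pics/w11c.png',cv2.resize(s['img'][90:310,150:360,::-1],None,fx=3.5,fy=2.7,interpolation=cv2.INTER_CUBIC))
cv2.imwrite('pics/w6d.png',cv2.resize(load('w6')['img'][90:310,150:360,::-1],None,fx=3.5,fy=2.7,interpolation=cv2.INTER_CUBIC))
E
```

```text
w6 0.18382192 0.14804325
w10 0.18670376 0.14672238
w11 0.18663168 0.14805855
```

View pics/rc3.png

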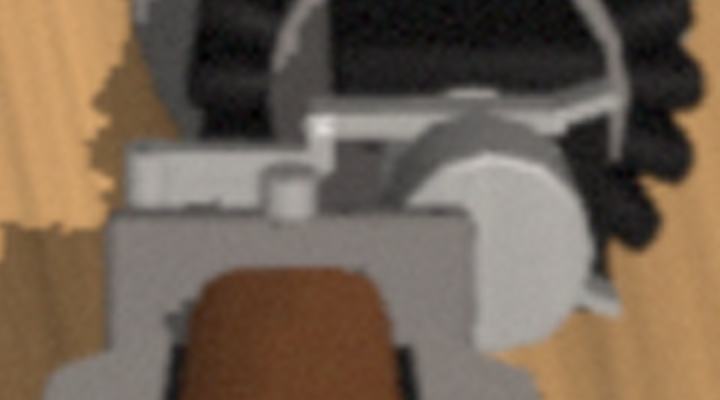

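View pics/w11c.png

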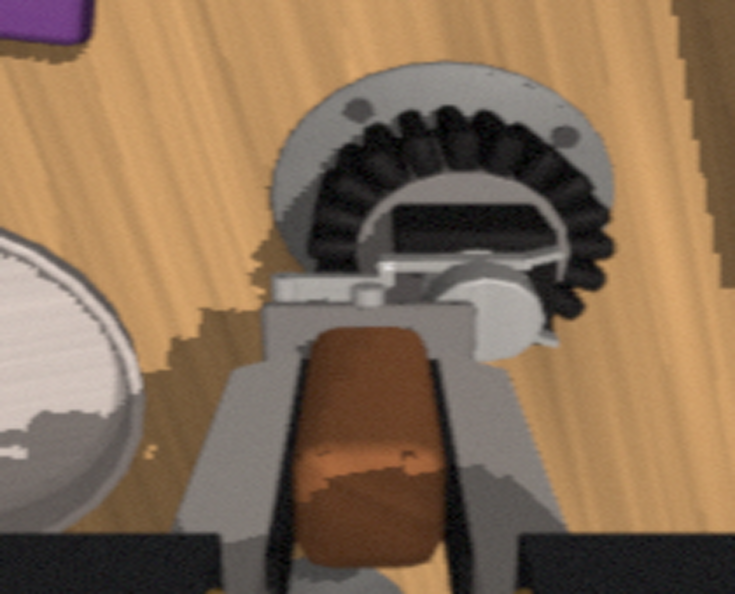

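View pics/w6d.png

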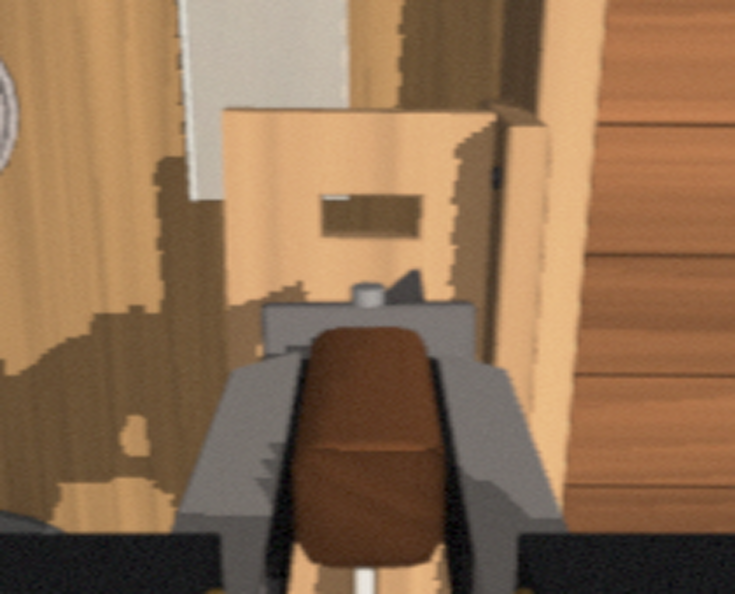

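Request:
servo_tool(motion=[[0,0,0.001,0,-1],[0,0,0.001,0,-1],[0,0,0,0,-1]])

```text
time: 13.98
tcp_pos: [0.4643, -0.1481, 0.1954]
orientation: [180.0, -0.0, -12.5]
wrist_force: [-1.1, 0.4, -1.8]
finger_gap: 0.0202
```

```bash
python3 st.py
```

```text
t 13.9833 loc mm -23.34 -0.24 z 195.37 ori [180.   -0.  -12.5] F -1.2 0.13 -1.78 M -0.048 0.39 gap 0.0202
```

Request:
servo_tool(motion=[[0,0,0.001,0,-1],[0,0,0.001,0,-1],[0,0,0,0,-1]])

```text
time: 14.23
tcp_pos: [0.4643, -0.1481, 0.1933]
orientation: [180.0, -0.0, -12.5]
wrist_force: [-1.9, 0.3, -1.1]
finger_gap: 0.0196
```

```bash
python3 st.py;python3 - <<'E'
from rect import *
s=snap('wrist','w12')
cv2.imwrite('pics/rc4.png',cv2.resize(rectify(s),None,fx=2,fy=2))
E
```

```text
t 14.2333 loc mm -23.34 -0.26 z 193.34 ori [179.99  -0.   -12.5 ] F -1.93 -0.13 -1.11 M 0.017 0.316 gap 0.0196
```

View pics/rc4.png

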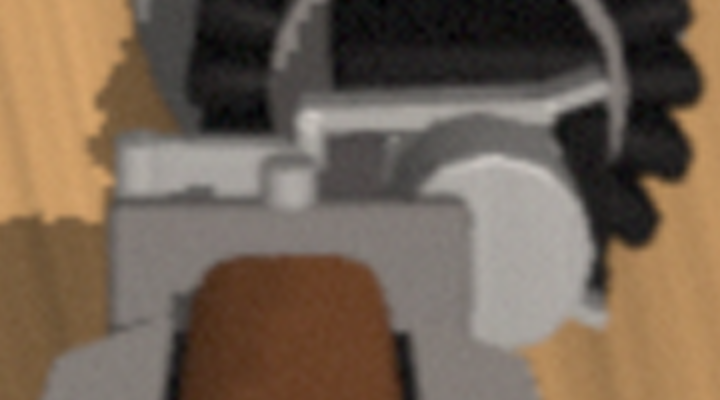

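Request:
servo_tool(motion=[[0,0,0.001,0,-1],[0,0,0.001,0,-1],[0,0,0.001,0,-1],[0,0,0,0,-1]])

```text
time: 14.62
tcp_pos: [0.4643, -0.1481, 0.1903]
orientation: [180.0, 0.0, -12.5]
wrist_force: [-1.2, 0.3, -1.2]
finger_gap: 0.0197
```

```bash
python3 st.py
```

```text
t 14.6167 loc mm -23.34 -0.26 z 190.31 ori [179.99   0.   -12.5 ] F -1.22 0.0 -1.2 M -0.066 0.342 gap 0.0197
```

Request:
servo_tool(motion=[[0.0002,0,-0.002,0,-1],[0,0,-0.004,0,-1],[0,0,-0.006,0,-1],[0,0,-0.006,0,-1],[0,0,-0.006,0,-1],[0,0,-0.01,0,-1],[0,0,-0.01,0,-1],[0,0,-0.015,0,-1],[0,0,-0.015,0,-1],[0,0,0,0,-1]])

```text
time: 15.45
tcp_pos: [0.4659, -0.1487, 0.2676]
orientation: [-179.9, -0.2, -12.5]
wrist_force: [0.4, -0.2, 0.2]
finger_gap: 0.0197
```

```bash
python3 st.py;python3 - <<'E'
from rect import *
s=snap('wrist','w13')
cv2.imwrite('pics/rc5.png',cv2.resize(rectify(s),None,fx=2,fy=2))
cv2.imwrite('pics/w13c.png',cv2.resize(s['img'][60:310,120:390,::-1],None,fx=2.8,fy=2.3,interpolation=cv2.INTER_CUBIC))
E
```

```text
t 15.45 loc mm -21.61 -0.45 z 267.62 ori [-179.92   -0.24  -12.52] F 0.44 -0.1 0.23 M -0.032 0.025 gap 0.0197
```

View pics/rc5.png

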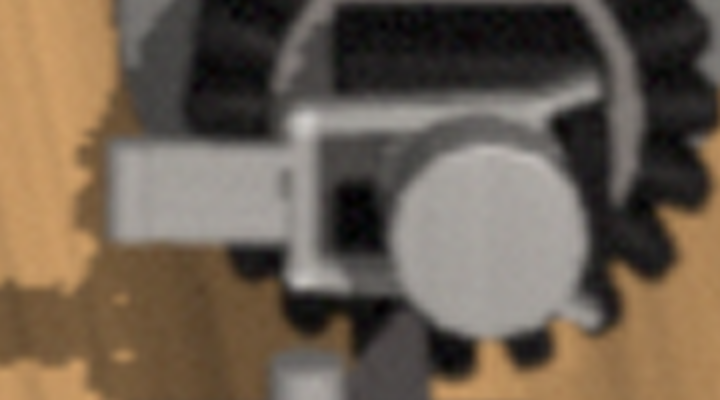

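View pics/w13c.png

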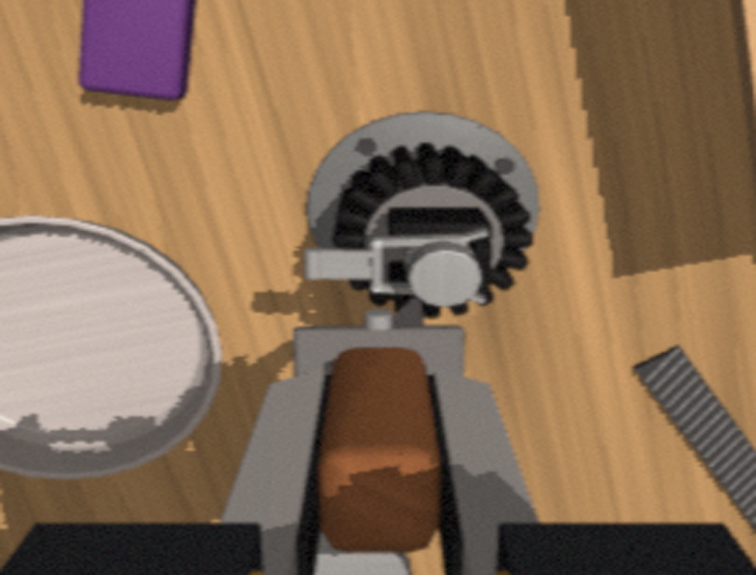

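Request:
servo_tool(motion=[[0,0,0,-0.1152,-1],[0,0,0,-0.1152,-1],[0.0191,-0.0241,0,0,-1],[0.0191,-0.0241,0,0,-1],[0.0191,-0.0241,0,0,-1],[0.0191,-0.0241,0,0,-1],[0.0191,-0.0241,0,0,-1],[0.0191,-0.0241,0,0,-1],[0.0191,-0.0241,0,0,-1],[0.0191,-0.0241,0,0,-1],[0.0191,-0.0241,0,0,-1],[0.0191,-0.0241,0,0,-1]])

```text
time: 16.5
tcp_pos: [0.6531, 0.0966, 0.2636]
orientation: [180.0, 0.0, 0.7]
wrist_force: [0.5, 0.1, -0.3]
finger_gap: 0.0198
```

Request:
servo_tool(motion=[[0,0,0,0,-1],[0,0,0,0,-1],[0,0,0,0,-1]])

```text
time: 16.75
tcp_pos: [0.6522, 0.0946, 0.2638]
orientation: [179.9, 0.0, 0.7]
wrist_force: [0.1, 0.1, -0.4]
finger_gap: 0.0196
```

```bash
python3 - <<'E'
from h import *
s=snap('wrist','w14');cv2.imwrite('pics/w14c.png',s['img'][130:,130:390,::-1].repeat(2,0).repeat(2,1))
t=r.get_state(); print(t['time'],t['tcp_pos'],t['orientation'],t['finger_gap'],t['wrist_force'])
E
```

```text
16.8 [0.65210776 0.09414728 0.26413212] [1.79969469e+02 3.09288272e-02 6.34979801e-01] 0.01983043405529068 [-1.03176566  0.26004704 -0.17370088]
```

View pics/w14c.png

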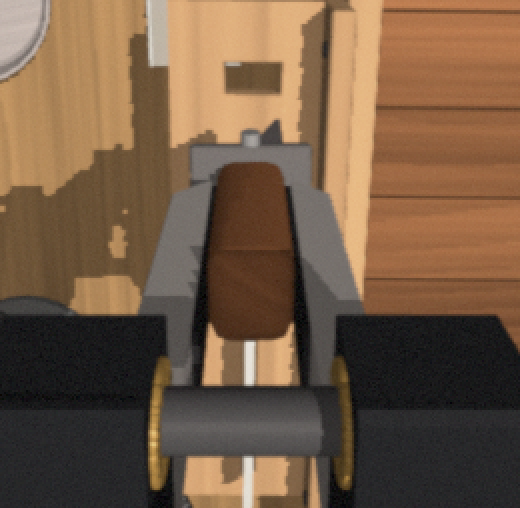

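Request:
servo_tool(motion=[[0.0007,-0.0013,0,0,-1],[0,0,0.02,0,-1],[0,0,0.02,0,-1],[0,0,0.02,0,-1],[0,0,0.015,0,-1],[0,0,0.008,0,-1],[0,0,0.008,0,-1],[0,0,0.008,0,-1],[0,0,0.008,0,-1],[0,0,0,0,-1]])

```text
time: 17.63
tcp_pos: [0.6527, 0.0965, 0.1563]
orientation: [180.0, 0.1, 0.7]
wrist_force: [-0.7, 0.7, -0.6]
finger_gap: 0.0198
```

```bash
python3 - <<'E'
from h import *
t=r.get_state(); print(t['time'],t['tcp_pos'],t['orientation'],t['finger_gap'],t['wrist_force'])
E
```

```text
17.6333 [0.65269675 0.09646678 0.15634749] [1.79987788e+02 6.32758907e-02 6.97697347e-01] 0.019766327151603334 [-0.71261881  0.67968607 -0.60336758]
```

In the hole with no side force. I'll lower it to the shelf.

Request:
servo_tool(motion=[[0,0.0005,0.007,0,-1],[0,0,0.007,0,-1],[0,0,0.006,0,-1],[0,0,0.003,0,-1],[0,0,0.002,0,-1],[0,0,0.001,0,-1],[0,0,0,0,-1]])

```text
time: 18.22
tcp_pos: [0.6532, 0.096, 0.1314]
orientation: [180.0, 0.0, 0.7]
wrist_force: [0.8, 0.4, -0.2]
finger_gap: 0.0201
```

```bash
python3 - <<'E'
from h import *
t=r.get_state(); print(t['time'],t['tcp_pos'],t['orientation'],t['finger_gap'],t['wrist_force'])
E
```

```text
18.2167 [0.65316783 0.09595201 0.13136849] [1.79995390e+02 8.54606854e-03 6.94385034e-01] 0.02006408966219211 [ 0.82362195  0.39556286 -0.19152749]
```

Request:
servo_tool(motion=[[0,0,0.001,0,-1],[0,0,0.0008,0,-1],[0,0,0,0,-1]])

```text
time: 18.47
tcp_pos: [0.6532, 0.096, 0.1297]
orientation: [-180.0, -0.0, 0.7]
wrist_force: [-0.2, 0.4, 0.0]
finger_gap: 0.02
```

```bash
python3 - <<'E'
from h import *
t=r.get_state(); print(t['time'],t['tcp_pos'],t['wrist_force'])
E
```

```text
18.4667 [0.65318    0.09597479 0.12969002] [-0.20420805  0.4460353   0.03521417]
```

Request:
servo_tool(motion=[[0,0,0.0006,0,-1],[0,0,0,0,-1],[0,0,0,0,-1]])

```text
time: 18.72
tcp_pos: [0.6533, 0.096, 0.1292]
orientation: [-180.0, -0.0, 0.7]
wrist_force: [-1.0, -0.5, 2.2]
finger_gap: 0.0199
```

```bash
python3 - <<'E'
from h import *
t=r.get_state(); print(t['time'],t['tcp_pos'],t['wrist_force'])
E
```

```text
18.7167 [0.65326627 0.09598067 0.12924236] [-1.04892264 -0.54880419  2.20148096]
```

Contact is felt at the original height, 0.1292. Now I'll release and rise.

Request:
servo_tool(motion=[[0,0,0,0,-0.4],[0,0,0,0,-0.25],[0,0,0,0,-0.25],[0,0,0,0,-0.25],[0,0,-0.005,0,-0.25],[0,0,-0.02,0,-0.25],[0,0,-0.025,0,-0.25],[0,0,-0.03,0,-0.25],[0,0,-0.03,0,-0.25],[0,0,-0.01,0,-0.25],[0,0,0,0,-0.25]])

```text
time: 19.63
tcp_pos: [0.6545, 0.0959, 0.2523]
orientation: [-179.9, -0.2, 0.7]
wrist_force: [0.4, 1.1, -0.6]
finger_gap: 0.0352
```

```bash
python3 - <<'E'
from h import *
s=snap('wrist','w15');cv2.imwrite('pics/w15c.png',s['img'][90:,130:390,::-1].repeat(2,0).repeat(2,1))
t=r.get_state(); print(t['time'],t['tcp_pos'],t['orientation'],t['finger_gap'],t['wrist_force'])
P=cloud(s);zs=.1025
near=(abs(P[...,0]-.652)<.03)&(abs(P[...,1]-.095)<.03)
m=near&(P[...,2]>zs+.06)&(P[...,2]<zs+.075)
q=P[m];print(len(q),q.min(0),q.max(0),np.median(q[:,2]));print(cv2.minAreaRect((q[:,:2]*1000).astype(np.float32)))
E
```

```text
19.6833 [0.65363824 0.09606622 0.25019212] [-1.79950763e+02 -1.08513057e-01  7.05167911e-01] 0.03554218179782317 [ 0.29181062 -0.32324292  0.50925438]
652 [0.64262556 0.08439172 0.16256964] [0.66227918 0.10711113 0.17189313] 0.16918901826871546
((652.6068115234375, 95.59446716308594), (19.407190322875977, 22.59735870361328), 2.6432127952575684)
```

View pics/w15c.png

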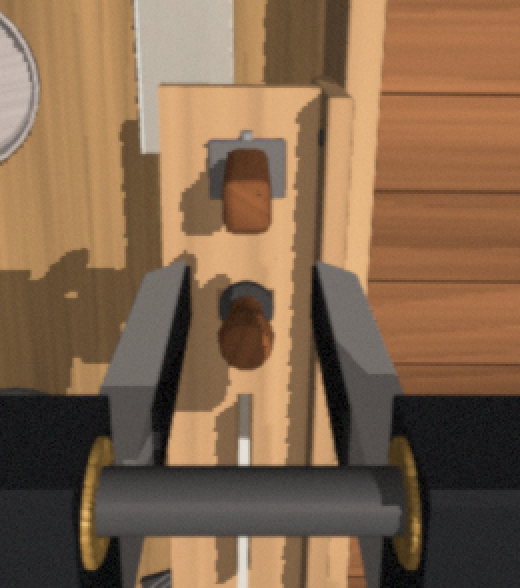

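Request:
servo_tool(motion=[[0,0,0,-0.1218,-0.25],[0,0,0,-0.1218,-0.25],[0,0,0,-0.1218,-0.25],[0,0,0,-0.1218,-0.25],[0,0,0,-0.1218,-0.25],[0,0,0,-0.1218,-0.25],[0,0,0,-0.1218,-0.25],[0,0,0,-0.1218,-0.25],[0,0,0,-0.1218,-0.25],[0,0,0,-0.1218,-0.25],[0,0,0,-0.1218,-0.25]])

```text
time: 20.6
tcp_pos: [0.6525, 0.096, 0.2474]
orientation: [-179.9, 0.1, 77.8]
wrist_force: [0.3, -0.2, -0.0]
finger_gap: 0.0354
```

Request:
servo_tool(motion=[[-0.0279,-0.0144,0,0,-0.25],[-0.0279,-0.0144,0,0,-0.25],[-0.0279,-0.0144,0,0,-0.25],[-0.0279,-0.0144,0,0,-0.25],[-0.0279,-0.0144,0,0,-0.25],[-0.0279,-0.0144,0,0,-0.25],[-0.0279,-0.0144,0,0,-0.25],[-0.0279,-0.0144,0,0,-0.25],[-0.0279,-0.0144,0,0,-0.25],[-0.0279,-0.0144,0,0,-0.25],[0,0,0,0,-0.25],[0,0,0,0,-0.25]])

```text
time: 21.6
tcp_pos: [0.4508, -0.1458, 0.2484]
orientation: [-179.9, -0.0, 77.3]
wrist_force: [0.8, -0.1, 0.3]
finger_gap: 0.0351
```

```bash
python3 st.py; python3 - <<'E'
from rect import *
s=snap('wrist','w16')
cv2.imwrite('pics/w16.png',s['img'][...,::-1])
cv2.imwrite('pics/rc6.png',cv2.resize(rectify(s,.131),None,fx=2,fy=2))
E
```

```text
t 21.6 loc mm -36.96 -0.95 z 248.39 ori [-1.7995e+02 -2.0000e-02  7.7330e+01] F 0.77 0.04 0.34 M 0.016 0.017 gap 0.0351
```

View pics/w16.png

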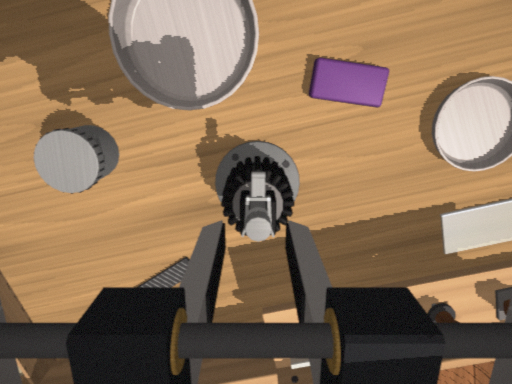

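View pics/rc6.png

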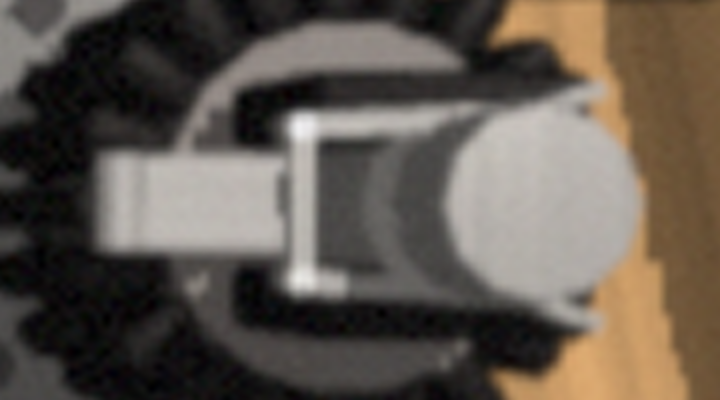

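Request:
servo_tool(motion=[[0,0,0.02,0,-0.25],[0,0,0.02,0,-0.25],[0,0,0.02,0,-0.25],[0,0,0.015,0,-0.25],[0,0,0.005,0,-0.4],[0,0,0,0,-0.4],[0,0,0,0,-0.4],[0,0,0,0,-0.4]])

```text
time: 22.32
tcp_pos: [0.4527, -0.145, 0.1698]
orientation: [180.0, -0.0, 77.5]
wrist_force: [0.2, -1.1, 0.8]
finger_gap: 0.0282
```

```bash
python3 st.py
```

```text
t 22.3167 loc mm -35.33 0.29 z 169.77 ori [179.96  -0.    77.48] F 0.45 -0.98 0.81 M -0.027 -0.083 gap 0.0282
```

Request:
servo_tool(motion=[[0,0,0.01,0,-0.4],[0,0,0.01,0,-0.4],[0,0,0.01,0,-0.4],[0,0,0.007,0,-0.4],[0,0,0.002,0,-0.4],[0,0,0,0,-0.4]])

```text
time: 22.82
tcp_pos: [0.4515, -0.1452, 0.1293]
orientation: [-179.9, 0.0, 77.5]
wrist_force: [-0.4, -0.0, 0.3]
finger_gap: 0.0281
```

```bash
python3 st.py; python3 - <<'E'
from h import *
s=snap('wrist','w17');cv2.imwrite('pics/w17c.png',cv2.resize(s['img'][130:330,150:370,::-1],None,fx=3.5,fy=2.9,interpolation=cv2.INTER_CUBIC))
E
```

```text
t 22.8167 loc mm -36.42 -0.14 z 129.26 ori [-1.7991e+02  3.0000e-02  7.7450e+01] F -0.39 -0.09 0.27 M 0.008 0.01 gap 0.0281
```

View pics/w17c.png

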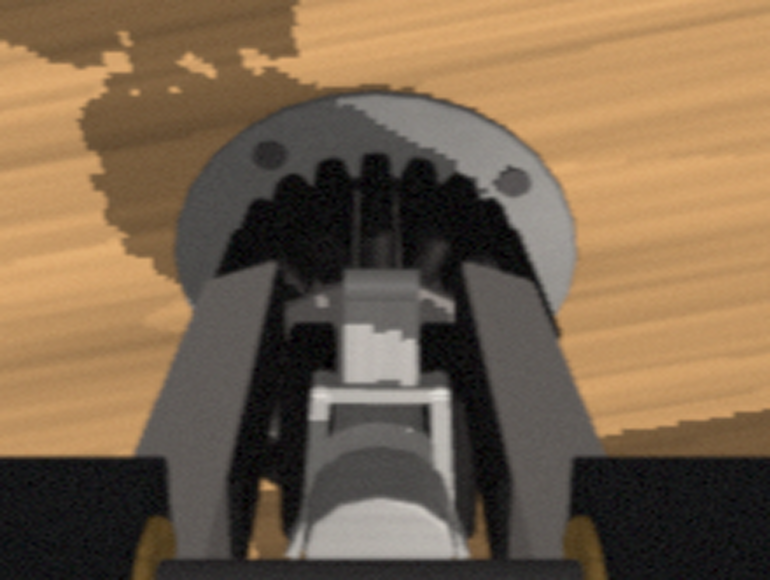

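Request:
servo_tool(motion=[[0.0005,0,0,0,-0.7],[0,0,0,0,-0.9],[0,0,0,0,-1],[0,0,0,0,-1],[0,0,0,0,-1]])

```text
time: 23.28
tcp_pos: [0.4524, -0.1445, 0.1303]
orientation: [180.0, -0.0, 77.5]
wrist_force: [0.6, 0.9, 2.0]
finger_gap: 0.0115
```

```bash
python3 st.py
```

```text
t 23.2833 loc mm -35.72 0.72 z 130.3 ori [ 1.7997e+02 -1.0000e-02  7.7480e+01] F 0.35 1.0 2.05 M 0.29 -0.084 gap 0.0115
```

Gripped, with the gap at 11.5 mm. I'll draw it along -x of the clip, which is -y of the tool.

Request:
servo_tool(motion=[[0,-0.002,0,0,-1],[0,-0.003,0,0,-1],[0,-0.003,0,0,-1],[0,-0.003,0,0,-1],[0,0,0,0,-1]])

```text
time: 23.7
tcp_pos: [0.4405, -0.1421, 0.13]
orientation: [-180.0, -0.0, 77.5]
wrist_force: [-0.4, 2.0, -0.2]
finger_gap: 0.0111
```

```bash
python3 st.py
```

```text
t 23.7 loc mm -47.87 0.48 z 129.97 ori [-1.7995e+02 -1.0000e-02  7.7450e+01] F -0.83 1.82 -0.2 M 0.206 0.035 gap 0.0111
```

Request:
servo_tool(motion=[[0,-0.004,0,0,-1],[0,-0.004,0,0,-1],[0,-0.004,0,0,-1],[0,-0.004,0,0,-1],[0,-0.004,0,0,-1],[0,-0.003,0,0,-1],[0,-0.003,0,0,-1],[0,0,0,0,-1]])

```text
time: 24.37
tcp_pos: [0.4155, -0.1365, 0.1301]
orientation: [-180.0, -0.0, 77.5]
wrist_force: [0.2, -0.6, -0.4]
finger_gap: 0.0114
```

```bash
python3 st.py
```

```text
t 24.3667 loc mm -73.48 0.52 z 130.1 ori [-1.7999e+02 -1.0000e-02  7.7460e+01] F 0.31 -0.57 -0.45 M -0.047 -0.038 gap 0.0114
```

```bash
python3 - <<'E'
from h import *
s=snap('wrist','w18');cv2.imwrite('pics/w18c.png',cv2.resize(s['img'][130:384,120:390,::-1],None,fx=2.8,fy=2.3,interpolation=cv2.INTER_CUBIC))
print(r.get_state()['tcp_pos'])
E
```

```text
[ 0.41586305 -0.1364933   0.13015368]
```

View pics/w18c.png

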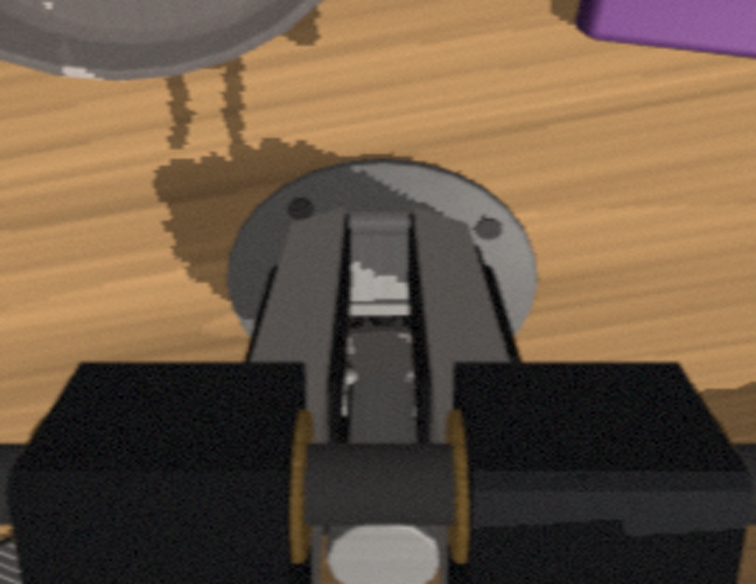

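Request:
servo_tool(motion=[[0,0,-0.01,0,-1],[0,0,-0.02,0,-1],[0,0,-0.025,0,-1],[0,0,-0.025,0,-1],[0,0.02,0,0,-1],[0,0.02,0,0,-1],[0,0,0,0,-1]])

```text
time: 25.0
tcp_pos: [0.4584, -0.1456, 0.2116]
orientation: [179.8, 0.0, 77.5]
wrist_force: [0.0, 0.9, -0.5]
finger_gap: 0.0112
```

Request:
servo_tool(motion=[[0.0268,-0.006,0,0,-1],[0.0268,-0.006,0,0,-1],[0.0268,-0.006,0,0,-1],[0.0268,-0.006,0,0,-1],[0.0268,-0.006,0,0,-1],[0.0268,-0.006,0,0,-1],[0.0268,-0.006,0,0,-1],[0.0268,-0.006,0,0,-1],[0.0268,-0.006,0,0,-1],[0.0268,-0.006,0,0,-1],[0,0,0,0,-1],[0,0,0,0,-1]])

```text
time: 26.0
tcp_pos: [0.4545, 0.1302, 0.2104]
orientation: [180.0, 0.0, 77.6]
wrist_force: [-0.1, -0.6, -0.2]
finger_gap: 0.0118
```

```bash
python3 - <<'E'
from h import *
s=snap('wrist','w19');cv2.imwrite('pics/w19c.png',cv2.resize(s['img'][60:384,90:420,::-1],None,fx=2.3,fy=1.8,interpolation=cv2.INTER_CUBIC))
t=r.get_state();print(t['time'],t['tcp_pos'],t['orientation'],t['finger_gap'])
P=cloud(s);c=np.array([.4709,.1262])
E
```

```text
26.05 [0.4545559  0.12901326 0.21034064] [1.79995125e+02 4.04590815e-02 7.74933688e+01] 0.01119221114017823
```

View pics/w19c.png

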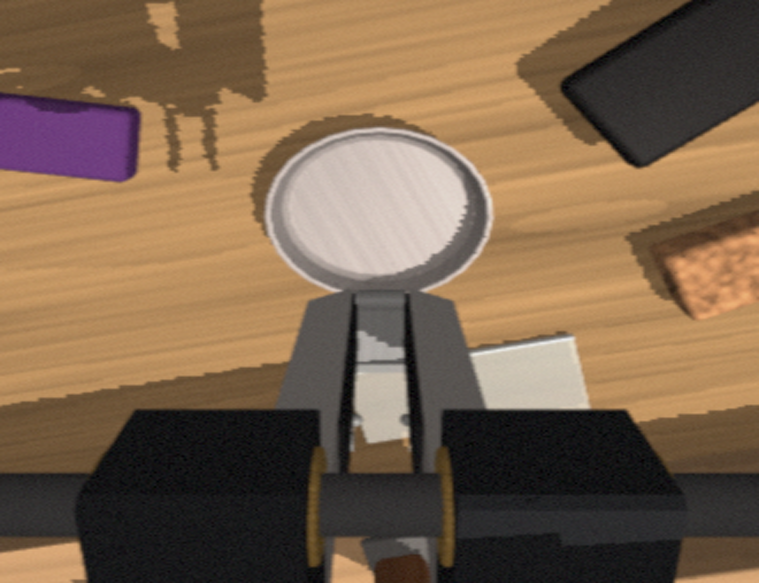

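Request:
servo_tool(motion=[[0,0,0.02,0,-1],[0,0,0.025,0,-1],[0,0,0.025,0,-1],[0,0,0.025,0,-1],[0,0,0.025,0,-1],[0,0,0.025,0,-1],[0,0,0.02,0,-1],[0,0,0.01,0,-1],[0,0,0.006,0,-1],[0,0,0,0,-1],[0,0,0,0,-1]])

```text
time: 26.97
tcp_pos: [0.4552, 0.129, 0.0298]
orientation: [180.0, -0.0, 77.4]
wrist_force: [0.3, 0.3, 0.1]
finger_gap: 0.0114
```

```bash
python3 - <<'E'
from h import *
s=snap('wrist','w20');cv2.imwrite('pics/w20c.png',cv2.resize(s['img'][60:384,90:420,::-1],None,fx=2.3,fy=1.8,interpolation=cv2.INTER_CUBIC))
t=r.get_state();print(t['time'],t['tcp_pos'],t['orientation'],t['finger_gap'],t['wrist_force'])
E
```

```text
27.0167 [0.45535292 0.12930101 0.03006232] [ 1.79941929e+02 -4.34929497e-02  7.74321143e+01] 0.0114793671300487 [-0.34856156 -0.37490417 -0.64802646]
```

View pics/w20c.png

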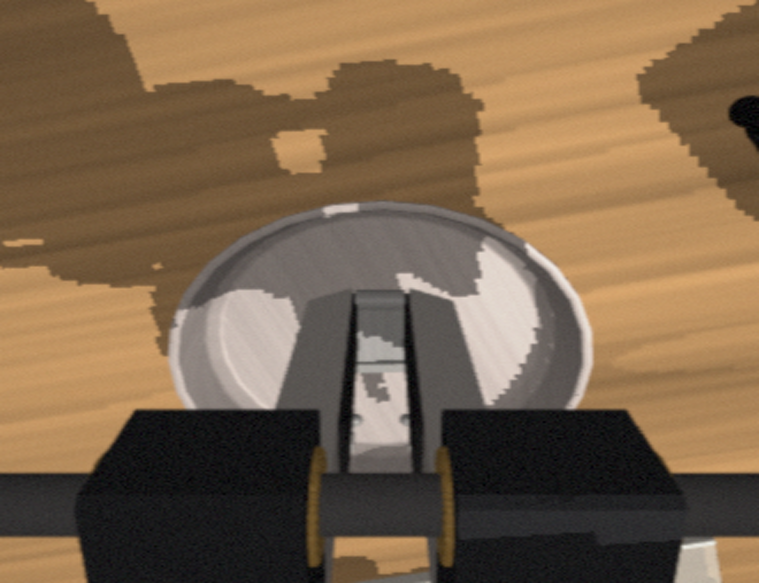

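Request:
servo_tool(motion=[[0,0,0.006,0,-1],[0,0,0.005,0,-1],[0,0,0.003,0,-1],[0,0,0.0015,0,-1],[0,0,0,0,-1],[0,0,0,0,-1]])

```text
time: 27.52
tcp_pos: [0.4546, 0.1293, 0.0135]
orientation: [-180.0, 0.0, 77.5]
wrist_force: [1.0, 0.5, 0.7]
finger_gap: 0.0114
```

```bash
python3 - <<'E'
from h import *
t=r.get_state();print(t['time'],t['tcp_pos'],t['finger_gap'],t['wrist_force'])
E
```

```text
27.5167 [0.45462264 0.12930307 0.01352205] 0.01137161588354597 [0.96693834 0.52538635 0.70026328]
```

Releasing with a small opening, then straight up.

Request:
servo_tool(motion=[[0,0,0,0,-0.65],[0,0,0,0,-0.5],[0,0,0,0,-0.5],[0,0,0,0,-0.5],[0,0,0,0,-0.5],[0,0,-0.01,0,-0.5],[0,0,-0.02,0,-0.5],[0,0,-0.03,0,-0.5],[0,0,-0.04,0,-0.5],[0,0,-0.04,0,-0.5],[0,0,-0.04,0,-0.5],[0,-0.02,-0.03,0,-0.5]])

```text
time: 28.52
tcp_pos: [0.4374, 0.1329, 0.2277]
orientation: [179.8, -0.1, 77.3]
wrist_force: [0.2, 1.7, 0.8]
finger_gap: 0.0237
```

Request:
servo_tool(motion=[[0.03,0,0,0,-0.5],[0.03,0,0,0,-0.5],[0.03,0,0,0,-0.5],[0.03,0,0,0,-0.5],[0.03,0,0,0,-0.5],[0.03,0,0,0,-0.5],[0,0,0,0,-0.5],[0,0,0,0,-0.5]])

```text
time: 29.18
tcp_pos: [0.4739, 0.3105, 0.2238]
orientation: [-180.0, 0.0, 77.6]
wrist_force: [1.0, -1.6, -0.1]
finger_gap: 0.0238
```

```bash
python3 - <<'E'
from h import *
t=r.get_state();print(t['time'],t['tcp_pos'],t['finger_gap'],t['wrist_force'])
snap('scene','s21');s=snap('top','t21')
cv2.imwrite('pics/t21c.png',cv2.resize(s['img'][85:235,170:370,::-1],None,fx=4,fy=4,interpolation=cv2.INTER_CUBIC))
E
```

```text
29.1833 [0.47393563 0.31048714 0.22378449] 0.023755424792384006 [ 1.01983956 -1.60461783 -0.07627371]
```

View pics/s21.png

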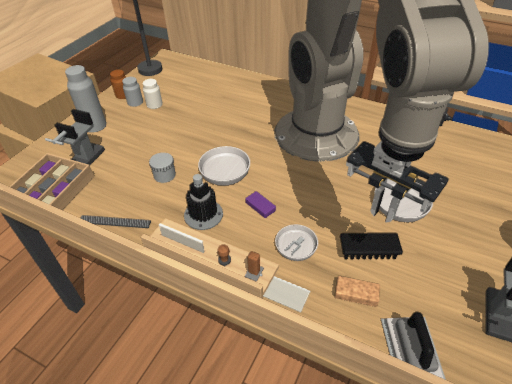

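View pics/t21c.png

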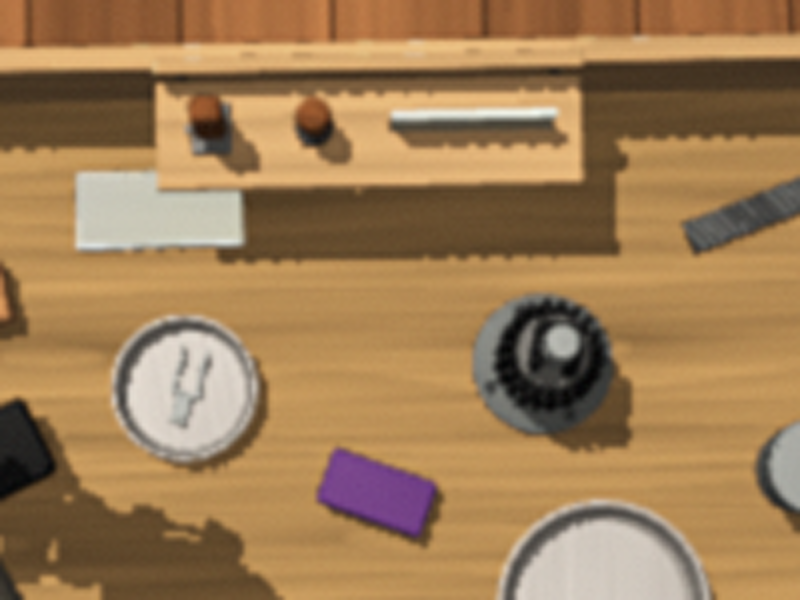

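```bash
python3 - <<'E'
from h import *
a=load('top')['img'];b=load('t21')['img']
d=cv2.absdiff(a,b).max(-1)[90:225,130:480]
n,l,st,c=cv2.connectedComponentsWithStats((d>50).astype(np.uint8))
print([(s[:5]+[130,90,0,0,0]).tolist() for s in st[1:] if s[4]>4])
P=cloud(load('t21'));m=(np.linalg.norm(P[...,:2]-[.4709,.1262],axis=-1)<.1)&(P[...,2]>.012)&(P[...,2]<.03)
print(cv2.minEnclosingCircle(P[m][:,:2].astype(np.float32)))
print(r.finish_job())
E
```

```text
[[130, 151, 36, 74, 1611], [215, 173, 2, 5, 7], [221, 175, 2, 3, 5], [305, 174, 8, 12, 53], [317, 196, 6, 8, 32], [158, 208, 73, 17, 665]]
((0.47088783979415894, 0.12618114054203033), 0.055728405714035034)
the job is handed in; nothing more can be done
None
```

The job is handed in after about 29 s: the clip is off the shaft and lying in the smallest dish, and the wedge is back in its own hole in the rack. There was one attempt and the job report gives no verdict, so this rests on my own checks.

- **Wedging:** I took the wedge from the +y hole and felt the blade's flat face against the shaft, peaking at about 7 N sideways before I backed off. I then slid it down in small steps until the clip had moved about 6 mm to -x, and it stayed there once the wedge was withdrawn.
- **Wedge back in the rack:** It went in with no side force, and contact came at the height where I had first gripped it. Its handle top was at the same height as before.
- **Clip:** I drew it off by the tongue, about 38 mm, and released it about 5 mm above the dish floor.

**Last checks:** The final pictures show the clip flat inside the dish and the dish centre unmoved to within 0.1 mm. Comparing the top view before and after, around the rack, shaft and small dish, showed changes only at the clip and shaft, their shadow and the arm's own shadow.

**What disagreed:** The 3 to 8 N vertical push expected while wedging never showed in the wrist force readings. I judged that the clip had popped out from how far it had moved in the pictures. The picture also put the blade about 4 mm off centre, while feel put it nearer 6 mm; I went by feel.

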